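Weigh a sample canister on the sprung hook scale and file it in the tray

TASK

Weigh the sample canister: hang it by its bail on the hook of the spring scale, easing the weight on so that the hook neither jerks nor bounces when you let go, and leave it hanging untouched until it has been still for a good second. Then lift it off just as gently, letting the hook rise slowly, and stand it upright in the empty cell of the divided tray, setting it down rather than dropping it. Leave the tins in the tray and everything else on the bench alone.

Things in the scene. Friction and masses are not known exactly. Their poses are not given: they have to be found in the camera images.
- canister: sample canister: plain steel can, 48 mm wide (lid rim 51), 60 high, with a dark 6 mm wire bail over the lid and a black tab on top. Origin: centre of underside, z up. Bail in its y-z plane (legs at y = +-18 mm, low gable): the opening, 30 wide and 31 high in the middle, faces along x. Tab: 26 along x, 10 thick along y, 95 to 127 above the underside. Mass unknown, 0.13-0.52 kg.
- canister_eye (a point): underside of the middle of the canister's bail, where the hook's notch bears, 91 mm above the canister's underside
- canister_tab (a point): middle of the canister's finger tab, 111 mm above its underside
- scale: the sprung hook scale: a fixed stand, round steel column (22 mm, 340 mm high with a cap) on a grey foot 120 x 150 x 14 mm. Origin: on the column's axis at bench level; z up; its -x axis is the way that the hook arm points.
- hook_root (a point): root of the scale's moving hook: carriage 36 x 36 x 44 mm on the column with a level 8 mm steel rod arm along its -x. This point: column axis at the arm's centre height, 210 mm up when empty; axes as the scale's. Along -x: arm to 102, notch's flat floor 114 to 130, upturned tip's end at 146 mm. Above the notch floor: tip's top 12, arm's top 10; the rod's underside at the notch is 8 below it.
- hook_seat (a point): the middle of the floor of the hook's notch, 122 mm from the column's axis, where the bail's wire rests; 204 mm above the bench with nothing on it; it sinks as the scale is loaded
- hook (a joint): how far the hook has sunk, m: 0 unloaded, up to 0.065 at the stop. Linear spring, 100 N/m (about 10 mm per 100 g), starting to sink at zero load, lightly damped (it bounces for about half a second). The moving part weighs 60 g, balanced by the spring.
- tray: fixed white plastic tray 156 x 156 x 34 mm with walls 4 mm and two crossed dividers: 2 x 2 cells, each about 72 mm square, centres at x = +-38, y = +-38 mm from its origin, inner floor 4 mm up. Origin: centre of its underside; z up.
- pad: flat black rubber disc, 52 mm in diameter and 2 mm thick, fixed on the floor of the tray's one empty cell, in its middle. Origin: centre of its underside, 4 mm above the bench.
- tin0: plain steel sample tin without a bail, 49 mm in diameter, 50 mm high, standing in one of the tray's other cells; origin: centre of its underside. Leave alone.
- tin1: plain steel sample tin without a bail, 49 mm in diameter, 50 mm high, standing in one of the tray's other cells; origin: centre of its underside. Leave alone.
- tin2: plain steel sample tin without a bail, 49 mm in diameter, 50 mm high, standing in one of the tray's other cells; origin: centre of its underside. Leave alone.
- jar: small white jar 38 mm in diameter, 58 mm high; bystander; origin: centre of its underside
- dropper: white dropper bottle 28 mm in diameter, 85 mm high; bystander; origin: centre of its underside
- wrench: small steel wrench 120 mm long lying on the bench along its x; bystander; origin: middle of its underside
- pipette: white hand pipette about 225 mm long lying on the bench along its x; bystander; origin: near its thick end, at bench level
- flask: glass conical flask 76 mm in diameter, 108 mm high; bystander; origin: centre of its underside
Things that resemble listed ones, but are neither listed nor needed, are in the scene too. Several things have the shape of the pad; the one meant has the colours described above. Leave any purple look-alike of the canister alone.

How it is judged:
By the outcome, as a careful person would: the job done as asked, in the order asked, and still so for the second after the job is handed in, with the robot touching nothing.
It also fails if it takes over 72 s, if anything falls off the work surface, if the arm or the gripper's body presses on something with over 40 N, if the wrist force passes 120 N, or if a joint passes its speed limit or range.

ROBOT

A 6-joint arm with a two-finger parallel gripper is mounted at the origin on the work surface. World frame = base frame: x ahead of the robot, y to its left, z up, the work surface at z = 0. Lengths are in m, angles in rad, forces in N, time in s.
With the tool pointing down it reaches from about 0.425 to 0.95 m from the base axis. Payload 3.5 kg.
Tool frame: the origin (TCP) lies at the very end of the fingers, on their centre line; the grasp point (between the pads) lies 19 mm behind it; z points along the fingers, y is the line along which they close (so a half turn about z gives the same grasp; the last joint's range is limited). The gripper opens to 85 mm and grips with 20 to 120 N. Pads are 22 mm wide; open, the fingers measure 114 mm over their backs; the gripper's body (76 mm by 85 mm) begins 54 mm behind the grasp point. The pads swing forward as they close: fully open they stand 13 mm farther back than shut.
Start: joints at [1.169, 0.286, 1.577, -0, 1.279, -0.15], TCP at [0.168, 0.654, 0.231] pointing down, gripper open.
Joint ranges: [-2.77, 2.77], [-0.9, 2.22], [0.21, 2.48], [-1.53, 4.67], [0.24, 2.81], [-2.84, 2.84]. Speed limits (rad/s): [2.79, 2.79, 3.14, 3.14, 3.14, 3.14].

INTERFACE

Orientations are given as a unit quaternion [x, y, z, w].
In Python, from plant import get_state, read_camera, sign_off, recognise gives the robot as it stands.
- The arm moves only by the tool arm_command, never from a script. Its argument "steps" is a list of rows, each an object with "translation": the shift along the tool's x, y, z scaled (see below), a list of three; "twist": the turn, a rotation vector about the tool's x, y, z scaled (see below), a list of three; "fingers": the opening, from -1 (shut) to 1 (fully open). In form: [{"translation": [x, y, z], "twist": [rx, ry, rz], "fingers": fingers}, ...]. A call has 1 to 5 rows; each row is the pose to reach, as a shift and turn from the pose commanded when the call began, along the tool's axes at that moment; what a row does not reach only later rows make up. The controller multiplies each number of a shift by 75 cm and each number of a turn by 60 degrees. A row lasts 1/8 s, in which the tool goes at most 62.5 mm and 10.7 degrees, less where a joint would pass 70% of its speed; a pose out of reach is approached as far as the arm can. A call with a number of a shift or a turn outside -1 to 1 is refused whole. A call with a gripper value outside its range is refused whole. The fingers move at their own pace and stop on an object; "grip_force" is the grip in N (left out, the last holds). Time passes only in rows, so rows that repeat a pose let the fingers close. It gives the time, the measured TCP pose, the force, the opening and the grip force at its end, in the units of the state.
- get_state(): the state, without advancing time (a new reading comes with each control period).
- read_camera(name): name is "scene" or "top" or "wrist"; returns a dict with "pixels" (384x512x3 uint8, red, green, blue), "K" (3x3 intrinsics, pixels), "R" (3x3) and "t" (3): a world point X has camera coordinates R X + t; the wrist camera has in their place "T_tool_cam" (4x4, takes a point from camera to tool coordinates, whose origin is the TCP and whose axes are the flange's). Camera axes: x right, y down, z forward; pixel columns grow to the right and rows downward; lengths in m; the calibration is good to about 2 mm. A picture is of the moment at which its call begins: read the wrist's pose just before it. There is no depth.
- sign_off(): hands the job in; it is judged then, once.
Trained networks look in a picture, given as the dict that the camera call returned (one of the last four; its "shot" number tells which), for a name from the list of things; names that differ only in an ending like _2 or _b are one class to them, and where a whole thing is asked for, a point or a joint stands for the part that bears it (a point fixed in the world has none). Each returns a list of dicts, best first, with "conf" (0 to 1); they miss things now and then, are a little off and sometimes report something else, mostly with a low value. They report only what shows in the picture. A call takes as long as a camera call. They do not tell look-alikes from the thing itself.
- recognise(picture, query): "point" ([row, column] in pixels, amid what is visible of it).
The state is a dict: "time": time; "qpos": joint angles; "dq": joint speeds; "joint_efforts": joint torques, N m; "eef_pos": TCP position; "tcp_rot": TCP orientation; "contact_force": force on the tool from outside, world axes, zero at the start; "wrist_torque": the same for the moment, N m; "opening": opening from 0.0 (shut) to 1.0 (fully open); "finger_force": force on a finger pad.
Only numpy, scipy, OpenCV 4.12 (cv2) and the standard library are available. Lean on these libraries where they do the work, as an engineer would, in place of code of your own. Each camera call takes 0.05 s, during which the arm holds its last target. There are 200 camera calls.

## Working session

There is one attempt and no reset: what is moved stays moved. The work goes in short steps, Python scripts to look and compute and a tool call to move; the robot and the scene stay as the last step left them, time stands still between calls to the robot, and variables do not carry over. Pictures are saved under pics/ and viewed, at most 10 in all, crops included, and the job is handed in when it is done.

Besides the shell and the picture viewer there is one more tool, called after ">>>" as name([rows], argument=value, ...), one row to a line, values as JSON. arm_command: Moves the arm, as the interface text tells. Shifts and turns lie within -1 to 1; 1 stands for 75 cm of shift or 60 degrees of turn. Its arguments: {"type":"object","properties":{"steps":{"type":"array"},"grip_force":{"type":"number"}},"required":["steps"]}

```bash
mkdir -p pics; ls; python3 - <<'E'
from plant import *
import cv2,numpy as np
s=get_state();print(s)
for n in ["scene","top"]:
    p=read_camera(n);cv2.imwrite(f"pics/{n}0.png",p["pixels"][:,:,::-1])
    print(n,p["K"].tolist(),p["R"].tolist(),p["t"].tolist())
    for q in ["canister","canister_tab","canister_eye","hook_seat","hook_root","scale","tray","pad","tin0"]:
        print(q,[(np.round(d["point"],1).tolist(),round(d["conf"],2)) for d in recognise(p,q)][:5])
E
```

```text
pics
{'time': 0.0, 'qpos': array([ 1.16899793e+00,  2.87213103e-01,  1.57819382e+00, -4.53664657e-05,
        1.27859349e+00, -1.49999001e-01]), 'dq': array([ 5.39983218e-04,  9.10817911e-04, -7.59819765e-05,  3.59111329e-04,
       -1.07296098e-03,  3.91026556e-04]), 'joint_efforts': array([-3.93592700e-04, -4.05985665e+01, -2.92622173e+01, -1.30803719e-04,
        5.92533019e-03,  3.94201868e-05]), 'eef_pos': array([0.16789265, 0.65310047, 0.22990644]), 'tcp_rot': array([ 1.25560764e-01,  9.92085200e-01, -1.16426586e-03, -3.07058585e-04]), 'contact_force': array([ 0.01301203, -0.52568764, -0.07623602]), 'wrist_torque': array([ 0.02139867, -0.0063787 , -0.00079218]), 'finger_force': 0.0, 'opening': 0.9975550801660741}
scene [[368.2869803254269, 0.0, 255.8613213875747], [0.0, 368.2869803254269, 193.96468336897652], [0.0, 0.0, 1.0]] [[0.895089491097216, 0.4458863084222619, -0.00045043189764647874], [0.26929256590340017, -0.541392950932513, -0.7964767332632814], [-0.35538193099324816, 0.7127966558859216, -0.6046690090300291]] [-0.5033041636015912, -0.03249380846408266, 1.27664149248521
[... 948 characters left out ...]
7108, -0.025394485556036187, -0.997107958126142]] [-0.013050388020221097, 0.5500635307376148, 0.9843095416655374]
canister [([212.7, 272.5], 0.65), ([255.0, 284.7], 0.6), ([224.7, 219.5], 0.56)]
canister_tab [([226.0, 219.9], 0.78), ([257.2, 284.8], 0.66), ([214.1, 271.4], 0.65)]
canister_eye [([225.2, 217.5], 0.84), ([213.7, 272.1], 0.54)]
hook_seat [([137.3, 113.3], 0.83)]
hook_root [([133.2, 116.6], 0.78)]
scale [([141.5, 122.5], 0.69), ([208.4, 338.9], 0.35)]
tray [([207.9, 340.4], 0.72)]
pad [([151.3, 349.2], 0.72), ([150.0, 311.4], 0.67), ([199.6, 325.0], 0.58), ([206.6, 340.1], 0.26)]
tin0 [([215.6, 361.8], 0.69), ([166.6, 239.9], 0.55), ([188.5, 347.9], 0.54), ([224.1, 335.9], 0.54)]
```

```bash
python3 - <<'E'
import cv2
for n,(r0,r1,c0,c1) in {"scene":(90,380,120,400),"top":(90,290,90,390)}.items():
    i=cv2.imread(f"pics/{n}0.png")[r0:r1,c0:c1]; f=2 if n=="scene" else 2.6
    cv2.imwrite(f"pics/{n}1.png",cv2.resize(i,None,fx=f,fy=f,interpolation=cv2.INTER_CUBIC))
E
```

```text
(no output)
```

View pics/scene1.png

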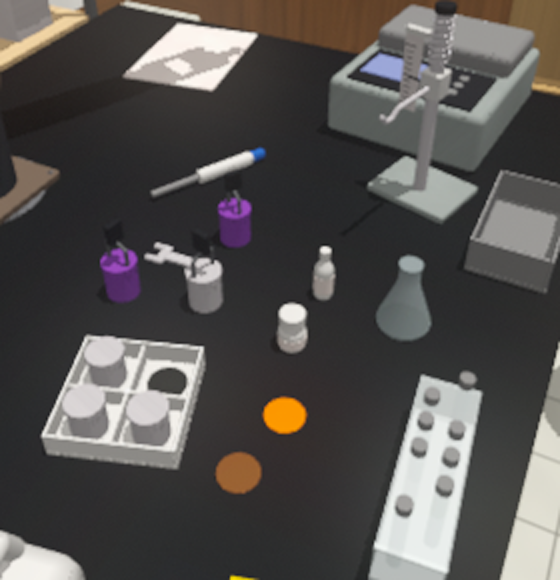

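View pics/top1.png

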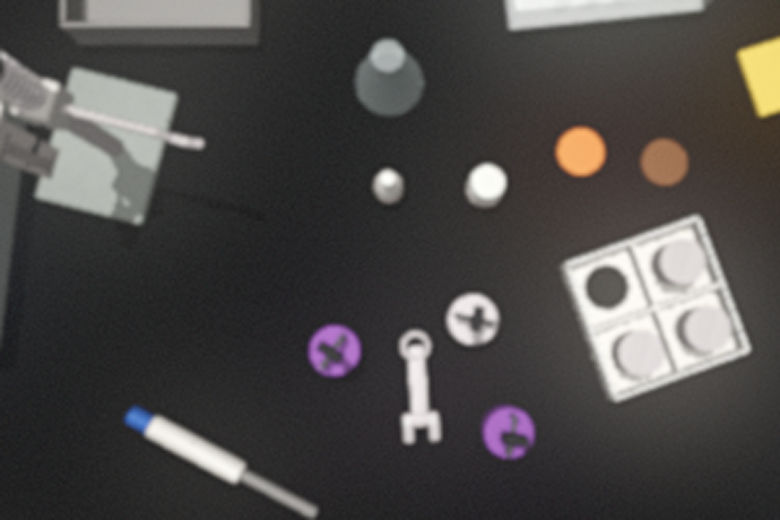

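The scene crop shows the steel canister's tab at full-image (row 210, col 222), the black pad in the tray's rear-right cell at (280, 204), and the hook tip at about (149, 313). In the top crop the canister tab is at (213, 272), the pad at (200, 323) and the hook tip at (145, 168). The two purple cans are look-alikes.

```bash
cat > h.py <<'E'
from plant import *
import cv2,numpy as np
from scipy.spatial.transform import Rotation as Rot
from scipy.optimize import least_squares
def cam(name):
    s=get_state(); p=read_camera(name); p["s"]=s
    if name=="wrist":
        T=np.eye(4);T[:3,:3]=Rot.from_quat(s["tcp_rot"]).as_matrix();T[:3,3]=s["eef_pos"]
        W=np.linalg.inv(T@p["T_tool_cam"]);p["R"]=W[:3,:3];p["t"]=W[:3,3]
    return p
def proj(p,X):
    c=np.atleast_2d(X)@p["R"].T+p["t"];u=c@p["K"].T;u=u[:,:2]/u[:,2:];return u[:,::-1] # row,col
def ray(p,rc):
    d=p["R"].T@np.linalg.solve(p["K"],[rc[1],rc[0],1.]);return -p["R"].T@p["t"],d
def onz(p,rc,z):
    o,d=ray(p,rc);return o+d*(z-o[2])/d[2]
def tri(obs):
    A=[];b=[]
    for p,rc in obs:
        o,d=ray(p,rc);d/=np.linalg.norm(d);M=np.eye(3)-np.outer(d,d);A.append(M);b.append(M@o)
    x=np.linalg.lstsq(np.vstack(A),np.hstack(b),rcond=None)[0]
    return x,[np.round(proj(p,x)[0]-rc,1).tolist() for p,rc in obs]
def rec(p,q,n=5): return [(np.round(d["point"],1).tolist(),round(d["conf"],2)) for d in recognise(p,q)][:n]
def local(v): # world shift -> tool axes, scaled
    return np.round(Rot.from_quat(get_state()["tcp_rot"]).inv().apply(v)/.75,4)
E
python3 - <<'E'
from h import *
S=cam("scene");T=cam("top")
for n,a,b in [("tab",(210,222),(213,272)),("pad",(280,204),(200,323)),("hooktip",(149,313),(145,168))]:
    print(n,tri([(S,a),(T,b)]))
f=lambda r,c:(r/2.6+90,c/2.6+90)
# foot corners top view z=.014
for r,c in [(67,76),(95,178),(223,140),(196,36)]: print("foot",onz(T,f(r,c),.014).round(4))
for r,c in [(215,700),(265,562),(400,615),(350,748)]: print("tray",onz(T,f(r,c),.034).round(4))
print("pad",onz(T,(200,323),.006),onz(S,(280,204),.006))
for n,r,c in [("jar",185,487),("drop",180,388),("flask",50,388)]:print(n,onz(T,f(r,c),.06))
W=cam("wrist");cv2.imwrite("pics/w0.png",W["pixels"][:,:,::-1]);print(W["T_tool_cam"].round(4).tolist(),W["K"][0,0])
E
```

```text
tab (array([ 0.48642923, -0.05814251,  0.10860652]), [[0.0, -0.8], [-0.7, -0.5]])
pad (array([ 0.52140402, -0.21420758,  0.00700347]), [[0.0, -0.2], [-0.2, -0.1]])
hooktip (array([0.64687044, 0.18777294, 0.210559  ]), [[0.3, -1.4], [-1.6, -0.8]])
foot [0.769  0.3691 0.014 ]
foot [0.737  0.2569 0.014 ]
foot [0.595 0.297 0.014]
foot [0.6257 0.4101 0.014 ]
tray [ 0.596  -0.3137  0.034 ]
tray [ 0.543  -0.1617  0.034 ]
tray [ 0.3976 -0.2154  0.034 ]
tray [ 0.4491 -0.361   0.034 ]
pad [ 0.52100733 -0.21472227  0.006     ] [ 0.52133711 -0.21328551  0.006     ]
jar [ 0.62679344 -0.07958714  0.06      ]
drop [0.63294086 0.02484923 0.06      ]
flask [0.7726003  0.02365537 0.06      ]
[[0.001, -0.9597, -0.2809, 0.071], [1.0, 0.001, 0.0002, 0.0002], [0.0001, -0.2809, 0.9597, -0.1426], [0.0, 0.0, 0.0, 1.0]] 265.6731838879405
```

>>> arm_command([
  {"translation":[-0.44,-0.37,0],"twist":[0,0,0],"fingers":1},
  {"translation":[-0.44,-0.37,0],"twist":[0,0,0],"fingers":1},
  {"translation":[-0.44,-0.37,0],"twist":[0,0,0],"fingers":1},
  {"translation":[-0.44,-0.37,0],"twist":[0,0,0],"fingers":1},
  {"translation":[-0.44,-0.37,0],"twist":[0,0,0],"fingers":1},
])

```text
time: 1.78
eef_pos: [0.3506, 0.3977, 0.2317]
tcp_rot: [0.125, 0.992, 0.0, 0.0]
contact_force: [1.1, -0.9, 0.4]
opening: 0.998
finger_force: 0.0
```

>>> arm_command([
  {"translation":[-0.326,-0.544,-0.018],"twist":[0,0,0],"fingers":1},
  {"translation":[-0.326,-0.544,-0.018],"twist":[0,0,0],"fingers":1},
  {"translation":[-0.326,-0.544,-0.018],"twist":[0,0,0],"fingers":1},
  {"translation":[-0.326,-0.544,-0.018],"twist":[0,0,0],"fingers":1},
  {"translation":[-0.326,-0.544,-0.018],"twist":[0,0,0],"fingers":1},
])

```text
time: 2.4
eef_pos: [0.4387, 0.0979, 0.2408]
tcp_rot: [0.126, 0.992, 0.0, 0.001]
contact_force: [0.3, 0.6, 0.5]
opening: 0.998
finger_force: 0.0
```

```bash
python3 - <<'E'
from h import *
s=get_state();print(s["eef_pos"],local(np.array([.486,-.058,.245])-s["eef_pos"]))
E
```

```text
[0.43872441 0.09792474 0.24078336] [-0.1128 -0.1856 -0.0055]
```

>>> arm_command([
  {"translation":[-0.113,-0.186,-0.006],"twist":[0,0,0],"fingers":1},
  {"translation":[-0.113,-0.186,-0.006],"twist":[0,0,0],"fingers":1},
  {"translation":[-0.113,-0.186,-0.006],"twist":[0,0,0],"fingers":1},
  {"translation":[-0.113,-0.186,-0.006],"twist":[0,0,0],"fingers":1},
])

```text
time: 2.9
eef_pos: [0.4862, -0.0588, 0.245]
tcp_rot: [0.128, 0.992, -0.0, 0.0]
contact_force: [-0.2, 0.0, 0.7]
opening: 1.001
finger_force: 0.0
```

```bash
python3 - <<'E'
from h import *
W=cam("wrist");cv2.imwrite("pics/w1.png",W["pixels"][:,:,::-1]);print(W["s"]["eef_pos"],rec(W,"canister_tab"),rec(W,"canister"))
print(proj(W,[[.486,-.058,.11],[.486,-.058,.127],[.486,-.058,.06]]))
E
```

```text
[ 0.48624418 -0.05876051  0.24495277] [([122.8, 360.4], 0.87), ([88.8, 199.8], 0.83), ([176.7, 256.5], 0.6)] [([174.1, 253.1], 0.89), ([124.0, 362.8], 0.81), ([85.6, 198.0], 0.7)]
[[186.08065262 257.05674113]
 [190.21522083 257.07520593]
 [176.26005651 257.01288277]]
```

View pics/w1.png

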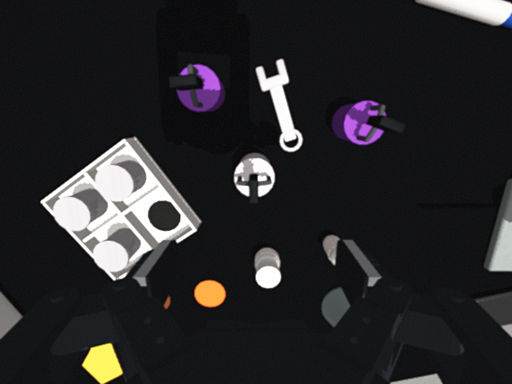

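The wrist view shows the steel canister at (176, 254). Its tab runs nearly vertically, close to tool x, over rows 178–202. I'll descend partway so it shows larger, then measure again.

>>> arm_command([
  {"translation":[0,-0.003,0.04],"twist":[0,0,0],"fingers":1},
  {"translation":[0,-0.003,0.08],"twist":[0,0,0],"fingers":1},
  {"translation":[0,-0.003,0.08],"twist":[0,0,0],"fingers":1},
])

```text
time: 3.42
eef_pos: [0.4831, -0.0566, 0.1822]
tcp_rot: [0.125, 0.992, 0.001, -0.003]
contact_force: [-0.9, -0.8, 0.2]
opening: 1.0
finger_force: 0.0
```

```bash
python3 - <<'E'
from h import *
W=cam("wrist");i=W["pixels"][:,:,::-1];np.savez("w2.npz",R=W["R"],t=W["t"],K=W["K"])
print(W["s"]["eef_pos"],rec(W,"canister_tab"),proj(W,[[.486,-.058,.127]]))
c=i[120:300,170:350];cv2.imwrite("pics/w2.png",i);cv2.imwrite("pics/w2c.png",cv2.resize(c,None,fx=3.3,fy=3.3,interpolation=cv2.INTER_CUBIC))
E
```

```text
[ 0.48312325 -0.05659642  0.18216298] [([192.7, 255.4], 0.72), ([84.1, 182.8], 0.61), ([130.0, 386.4], 0.61)] [[215.72985559 255.43826465]]
```

View pics/w2c.png

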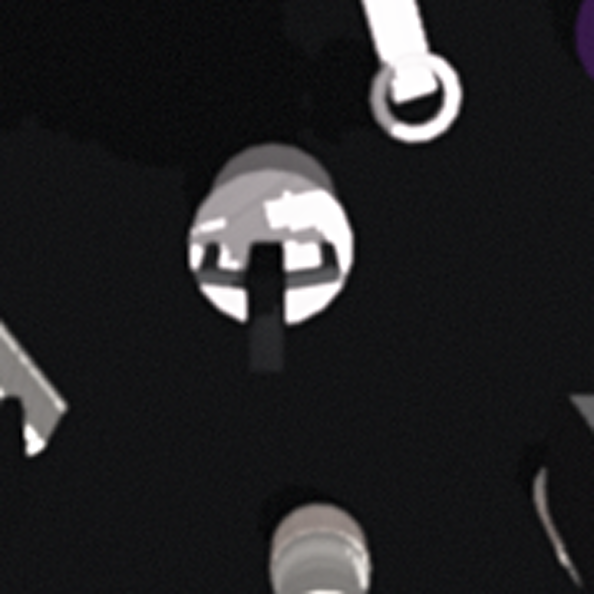

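The close crop shows the tab's top face at crop rows 318–372 and cols 249–284. The lid disc is centred near (247, 271) and the bail lies nearly level, so the tool yaw is already aligned.

```bash
python3 - <<'E'
from h import *
W=dict(np.load("w2.npz"));f=lambda r,c:(120+r/3.3,170+c/3.3)
for z in(.127,.11):print("tabtop",[onz(W,f(r,c),z).round(4).tolist() for r,c in[(318,249),(318,285),(372,283),(372,249)]])
m=np.mean([onz(W,f(r,c),.127) for r,c in[(318,249),(318,285),(372,283),(372,249)]],0)
print(m,"lid",onz(W,f(247,271),.06),"legs",onz(W,f(265,208),.075),onz(W,f(262,333),.075))
# threshold top face angle
i=cv2.imread("pics/w2.png");g=i.max(2)[int(120+322/3.3):int(120+368/3.3)+1,235:268];print(g[::3].tolist())
s=get_state();print(local(m+[0,0,-.035]-s["eef_pos"]),s["tcp_rot"])
p2=tri([(W,f(345,266.5)),(cam("top"),(213,272)),(cam("scene"),(209,222))]);print(p2)
E
```

```text
tabtop [[0.4846, -0.0658, 0.127], [0.4867, -0.0574, 0.127], [0.5002, -0.0614, 0.127], [0.4982, -0.0694, 0.127]]
tabtop [[0.4905, -0.0681, 0.11], [0.4928, -0.059, 0.11], [0.5075, -0.0633, 0.11], [0.5053, -0.072, 0.11]]
[ 0.49241063 -0.06350597  0.127     ] lid [ 0.48680057 -0.06202562  0.06      ] legs [ 0.48352111 -0.08034017  0.075     ] [ 0.49179373 -0.04398704  0.075     ]
[[21, 21, 18, 16, 12, 17, 35, 77, 113, 68, 24, 21, 34, 39, 41, 42, 41, 44, 43, 34, 31, 96, 185, 190, 172, 145, 90, 43, 20, 14, 15, 19, 18], [20, 21, 20, 19, 19, 19, 19, 21, 18, 24, 29, 33, 40, 42, 42, 43, 41, 40, 43, 39, 33, 19, 15, 14, 17, 18, 19, 21, 20, 17, 20, 21, 18], [21, 20, 21, 22, 19, 18, 20, 22, 20, 18, 25, 34, 39, 39, 39, 42, 42, 42, 41, 39, 31, 24, 17, 20, 18, 23, 19, 18, 22, 22, 19, 22, 19], [17, 20, 20, 20, 19, 19, 21, 18, 20, 19, 25, 34, 39, 39, 39, 40, 42, 41, 40, 40, 34, 23, 20, 20, 22, 20, 18, 18, 20, 20, 22, 20, 20], [21, 20, 19, 21, 21, 21, 22, 19, 22, 21, 26, 33, 38, 38, 36, 40, 40, 39, 39, 40, 33, 24, 20, 19, 19, 21, 19, 20, 20, 21, 22, 22, 18]]
[-0.0109 -0.0052  0.1247] [ 1.24772701e-01  9.92185280e-01 -2.58270765e-05  3.76492338e-04]
(array([ 0.49039585, -0.06170025,  0.11905763]), [[-6.3, 1.7], [-2.3, 1.2], [-0.8, -0.5]])
```

```bash
python3 - <<'E'
from h import *
s=get_state();print(s["eef_pos"],local(np.array([.4868,-.0621,.098])-s["eef_pos"]),s["contact_force"])
E
```

```text
[ 0.48614599 -0.05833321  0.18652555] [-0.0017 -0.0046  0.118 ] [ 0.35838026 -0.05314815  0.02178422]
```

>>> arm_command([
  {"translation":[-0.002,-0.005,0.04],"twist":[0,0,0],"fingers":1},
  {"translation":[-0.002,-0.005,0.08],"twist":[0,0,0],"fingers":1},
  {"translation":[-0.002,-0.005,0.118],"twist":[0,0,0],"fingers":1},
  {"translation":[-0.002,-0.005,0.118],"twist":[0,0,0],"fingers":0},
  {"translation":[-0.002,-0.005,0.118],"twist":[0,0,0],"fingers":-1},
], grip_force=40)

```text
time: 4.25
eef_pos: [0.487, -0.0629, 0.0981]
tcp_rot: [0.126, 0.992, -0.0, 0.002]
contact_force: [0.3, -0.5, 0.8]
opening: 0.604
finger_force: 0.0
```

>>> arm_command([
  {"translation":[0,0,0],"twist":[0,0,0],"fingers":-1},
  {"translation":[0,0,0],"twist":[0,0,0],"fingers":-1},
  {"translation":[0,0,0],"twist":[0,0,0],"fingers":-1},
  {"translation":[0,0,0],"twist":[0,0,0],"fingers":-1},
])

```text
time: 4.75
eef_pos: [0.4867, -0.0629, 0.0974]
tcp_rot: [0.126, 0.992, -0.0, 0.001]
contact_force: [-0.8, 0.5, 6.1]
opening: 0.106
finger_force: 40.6
```

>>> arm_command([
  {"translation":[0,0,-0.01],"twist":[0,0,0],"fingers":-1},
  {"translation":[0,0,-0.05],"twist":[0,0,0],"fingers":-1},
  {"translation":[0,0,-0.11],"twist":[0,0,0],"fingers":-1},
  {"translation":[0,0,-0.165],"twist":[0,0,0],"fingers":-1},
  {"translation":[0,0,-0.175],"twist":[0,0,0],"fingers":-1},
])

```text
time: 5.38
eef_pos: [0.4866, -0.0628, 0.2295]
tcp_rot: [0.126, 0.992, -0.0, 0.002]
contact_force: [0.2, -0.3, -3.5]
opening: 0.112
finger_force: 39.5
```

```bash
python3 - <<'E'
from h import *
S=cam("scene");T=cam("top")
F=[]
for k in range(4): cam("wrist") if k else 0; F.append(get_state()["contact_force"])
print(np.round(F,2).tolist(),get_state()["eef_pos"])
np.savez("st.npz",SK=S["K"],SR=S["R"],St=S["t"],TK=T["K"],TR=T["R"],Tt=T["t"])
a=S["pixels"][90:210,290:380,::-1];b=T["pixels"][100:190,85:185,::-1]
cv2.imwrite("pics/hook.png",np.hstack([cv2.resize(a,(400,533),interpolation=2),cv2.resize(cv2.copyMakeBorder(b,0,43,0,0,0),(400,533),interpolation=2)]))
cv2.imwrite("pics/s3.png",S["pixels"][:,:,::-1])
cv2.imwrite("pics/t3.png",T["pixels"][:,:,::-1])
E
```

```text
[[-0.33, 0.06, -5.13], [0.82, 0.01, -5.52], [-0.08, 0.35, -4.67], [-0.67, 0.42, -5.14]] [ 0.48405509 -0.06197315  0.2242638 ]
```

View pics/hook.png

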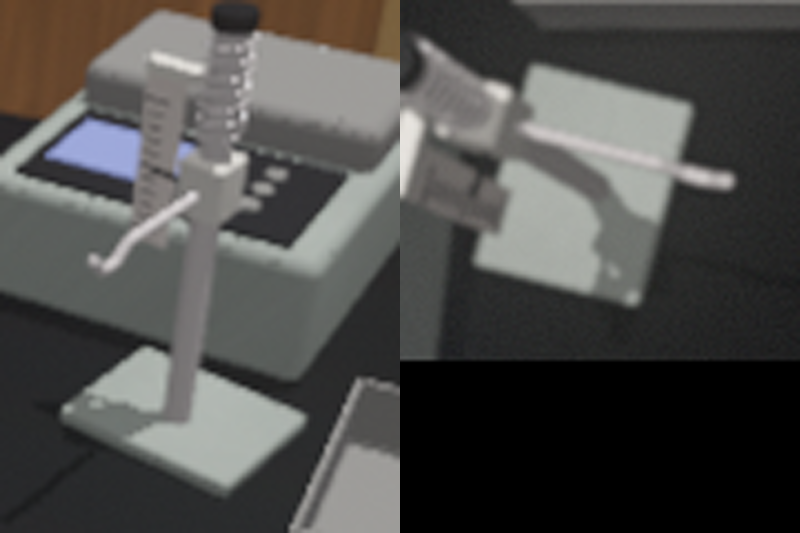

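The left (scene) half shows the hook tip at crop (93, 260), the column base at (178, 417) and the foot corners. The right (top) half shows the tip at (732, 181) and the foot corners.

```bash
python3 - <<'E'
from h import *
d=np.load("st.npz");S=dict(K=d["SK"],R=d["SR"],t=d["St"]);T=dict(K=d["TK"],R=d["TR"],t=d["Tt"])
fs=lambda c,r:(90+r/4.444,290+c/4.444);ft=lambda c,r:(100+r/4,85+(c-400)/4)
tip=[-.144,0,.211];cap=[0,0,.340]
obsS=[([-.06,-.075,.014],fs(225,484)),]  # placeholder, corner assignment by nearest below
sc=[fs(62,408),fs(147,347),fs(307,416),fs(225,484)];tc=[ft(527,65),ft(692,100),ft(637,303),ft(475,265)]
C=np.array([[a,b,.014] for a in(-.06,.06) for b in(-.075,.075)])
def X(p,P):
    c,s=np.cos(p[2]),np.sin(p[2]);P=np.atleast_2d(P);return np.c_[p[0]+c*P[:,0]-s*P[:,1],p[1]+s*P[:,0]+c*P[:,1],P[:,2]]
def near(cm,obs,p):
    u=proj(cm,X(p,C));o=np.array(obs);return [(C[i],o[np.argmin(np.linalg.norm(o-u[i],axis=1))]) for i in range(4)]
p0=[.682,.333,np.radians(74.3)]
L=[("S",S,a) for a in near(S,sc,p0)+[(tip,fs(93,260)),(cap,fs(236,12)),([0,0,.014],fs(180,416))]]+[("T",T,a) for a in near(T,tc,p0)+[(tip,ft(729,181))]]
for sel in("S","T","ST"):
    l=[x for x in L if x[0] in sel]
    f=lambda p:np.hstack([proj(c,X(p,P))[0]-o for _,c,(P,o) in l])
    r=least_squares(f,p0,loss="soft_l1");p=r.x
    print(sel,p[:2].round(4),np.degrees(p[2]).round(2),"seat",X(p,[-.122,0,.204]).round(4))
    print(f(p).reshape(-1,2).round(1).tolist())
print("tip tri",tri([(S,fs(93,260)),(T,ft(729,181))]))
# camera bias check: canister lid/tab in first pictures vs wrist
i=[cv2.imread(f"pics/{n}0.png") for n in("scene","top")]
for cm,im in((S,i[0]),(T,i[1])):
    print("can top,lid proj",proj(cm,[[.4868,-.0621,.127],[.4868,-.0621,.06],[.4868,-.0621,0.]]).round(1).tolist())
E
```

```text
S [0.6846 0.3293] 73.88 seat [[0.6507 0.2121 0.204 ]]
[[1.2, -0.5], [0.1, -1.4], [0.5, 0.2], [-0.3, -0.6], [-0.0, 0.3], [-1.8, 1.5], [-0.6, 0.3]]
T [0.6809 0.3341] 75.83 seat [[0.6511 0.2158 0.204 ]]
[[0.9, 0.2], [0.5, 0.6], [-0.2, 0.8], [0.1, -0.1], [-1.4, -3.1]]
ST [0.6822 0.3328] 75.12 seat [[0.6508 0.2149 0.204 ]]
[[0.3, -0.3], [-0.3, -1.6], [-0.6, -0.4], [-0.9, -1.4], [-0.4, 0.8], [-2.3, 1.1], [-1.3, -0.1], [0.8, 0.9], [0.3, 0.6], [-0.8, 1.6], [-0.6, 0.1], [-1.2, -2.7]]
tip tri (array([0.64340483, 0.18783932, 0.21197811]), [[0.1, -0.5], [-0.5, -0.3]])
can top,lid proj [[205.6, 220.1], [224.4, 221.6], [239.9, 222.7]]
can top,lid proj [[212.0, 273.6], [212.3, 271.7], [212.5, 270.2]]
```

>>> arm_command([
  {"translation":[-0.012,0.03,0],"twist":[0,0,-0.15],"fingers":-1},
  {"translation":[-0.024,0.06,0],"twist":[0,0,-0.3],"fingers":-1},
  {"translation":[-0.036,0.09,0],"twist":[0,0,-0.45],"fingers":-1},
  {"translation":[-0.048,0.12,0],"twist":[0,0,-0.6],"fingers":-1},
  {"translation":[-0.06,0.15,0],"twist":[0,0,-0.745],"fingers":-1},
])

```text
time: 6.25
eef_pos: [0.5566, 0.0359, 0.2246]
tcp_rot: [-0.264, 0.965, 0.001, -0.002]
contact_force: [0.2, -0.1, -5.3]
opening: 0.111
finger_force: 39.6
```

```bash
python3 - <<'E'
from h import *
s=get_state();R=Rot.from_quat(s["tcp_rot"]);x=R.as_matrix()[:,0];yaw=np.degrees(np.arctan2(x[1],x[0]))%360
print(s["eef_pos"],yaw,local(np.array([.629,.131,.2287])-s["eef_pos"]),(yaw-255.1)/60)
E
```

```text
[0.55655008 0.03593279 0.22456875] 210.5616770137714 [-0.1476  0.06   -0.0059] -0.7423053831038099
```

>>> arm_command([
  {"translation":[-0.03,0.012,-0.001],"twist":[0,0,-0.15],"fingers":-1},
  {"translation":[-0.06,0.024,-0.002],"twist":[0,0,-0.3],"fingers":-1},
  {"translation":[-0.09,0.036,-0.003],"twist":[0,0,-0.45],"fingers":-1},
  {"translation":[-0.12,0.048,-0.005],"twist":[0,0,-0.6],"fingers":-1},
  {"translation":[-0.147,0.06,-0.006],"twist":[0,0,-0.742],"fingers":-1},
])

```text
time: 6.88
eef_pos: [0.6292, 0.1302, 0.2287]
tcp_rot: [-0.609, 0.793, 0.001, -0.002]
contact_force: [0.9, -0.5, -4.3]
opening: 0.11
finger_force: 39.6
```

>>> arm_command([
  {"translation":[0,0,0],"twist":[0,0,0],"fingers":-1},
  {"translation":[0,0,0],"twist":[0,0,0],"fingers":-1},
])

```text
time: 7.12
eef_pos: [0.6288, 0.1293, 0.2297]
tcp_rot: [-0.607, 0.795, 0.001, -0.002]
contact_force: [0.3, -0.3, -4.8]
opening: 0.11
finger_force: 39.6
```

```bash
python3 - <<'E'
from h import *
P=[];F=[]
for k in range(4):
    W=cam("wrist" if k<2 else ("scene","top")[k-2]);P.append(W["s"]["eef_pos"]);F.append(W["s"]["contact_force"]);
    if k==0: cv2.imwrite("pics/w4.png",W["pixels"][:,:,::-1]);np.savez("w4.npz",R=W["R"],t=W["t"],K=W["K"])
    if k==2: a=W["pixels"][90:210,270:380,::-1]; cv2.imwrite("pics/s4.png",W["pixels"][:,:,::-1])
    if k==3: b=W["pixels"][90:210,100:210,::-1]; cv2.imwrite("pics/t4.png",W["pixels"][:,:,::-1])
w=cv2.imread("pics/w4.png")
print(np.round(P,4).tolist(),np.round(F,2)[:,2],W["s"]["tcp_rot"])
z=lambda i:cv2.resize(i,(400,436),interpolation=2)
cv2.imwrite("pics/st4.png",np.hstack([z(a),z(b)]))
E
```

```text
[[0.6288, 0.1293, 0.2297], [0.6289, 0.1291, 0.2302], [0.6291, 0.129, 0.2307], [0.6293, 0.129, 0.2312]] [-4.83 -4.52 -4.59 -4.42] [-6.06903547e-01  7.94775155e-01  3.42531653e-04 -6.47947501e-04]
```

View pics/w4.png

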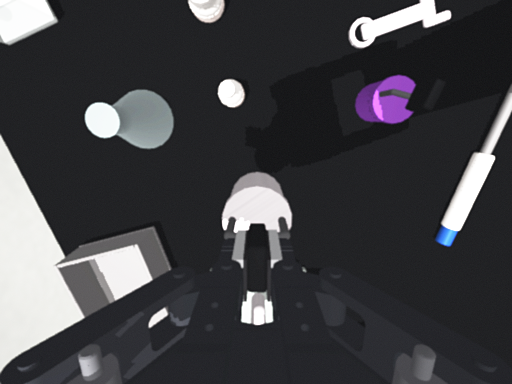

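View pics/st4.png

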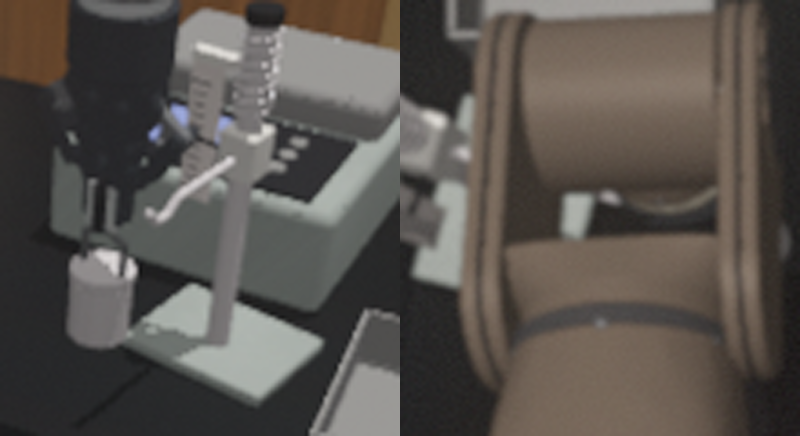

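The wrist view shows the canister hanging straight in the fingers. In the scene view (left) the lid centre is near crop (102, 265) and the hook tip near (150, 215). The top camera is blocked by the arm, so I'll check against projections.

```bash
python3 - <<'E'
from h import *
d=np.load("st.npz");S=dict(K=d["SK"],R=d["SR"],t=d["St"]);W=dict(np.load("w4.npz"))
tc=lambda P:np.round((np.array(proj(S,P))-[90,270])*3.636,0)[:,::-1].tolist()
x=np.array([.257,.966,0]);col=np.array([.682,.331,0]);h=lambda a,z:col-a*x+[0,0,z]
c=np.array([.629,.129,.1325])
print("hook seat/tipend top/arm102/root",tc([h(.122,.204),h(.146,.214),h(.102,.210),h(.018,.21)]))
print("can under, lid, eye, tab top",tc([c,c+[0,0,.06],c+[0,0,.091],c+[0,0,.127]]), "bottom near edge",tc([c+[.011,-.021,0]]))
a=np.linspace(0,6.28,60);rim=np.c_[.0255*np.cos(a),.0255*np.sin(a),0*a]+c+[0,0,.06];u=np.array(tc(rim));print("rim box",u.min(0),u.max(0))
bot=np.c_[.024*np.cos(a),.024*np.sin(a),0*a]+c;u=np.array(tc(bot));print("bot box",u.min(0),u.max(0))
print("wrist hook",proj(W,[h(.122,.204),h(.146,.214),h(.102,.21),h(.03,.21)]).round(0).tolist())
S2=cam("scene")
for q in("canister_eye","hook_seat","hook_root","canister_tab"):print(q,[(((np.array(a)-[90,270])*3.636).round(0)[::-1].tolist(),b) for a,b in rec(S2,q)])
# sharp crop
i=S2["pixels"][110:195,282:352,::-1];cv2.imwrite("pics/s5.png",cv2.resize(i,None,fx=7,fy=7,interpolation=2));print(get_state()["eef_pos"])
E
```

```text
hook seat/tipend top/arm102/root [[166.0, 209.0], [150.0, 210.0], [180.0, 194.0], [236.0, 157.0]]
can under, lid, eye, tab top [[96.0, 330.0], [101.0, 266.0], [104.0, 231.0], [107.0, 189.0]] bottom near edge [[99.0, 347.0]]
rim box [ 68. 248.] [134. 284.]
bot box [ 66. 313.] [126. 347.]
wrist hook [[330.0, 258.0], [313.0, 258.0], [357.0, 258.0], [424.0, 258.0]]
canister_eye [([-126.0, 383.0], 0.88), ([106.0, 284.0], 0.82), ([-332.0, 478.0], 0.82)]
hook_seat [([237.0, 160.0], 0.78)]
hook_root [([228.0, 159.0], 0.75)]
canister_tab [([-338.0, 484.0], 0.83), ([-122.0, 384.0], 0.71), ([107.0, 280.0], 0.66), ([-282.0, 740.0], 0.17)]
[0.62980551 0.12940254 0.23212954]
```

View pics/s5.png

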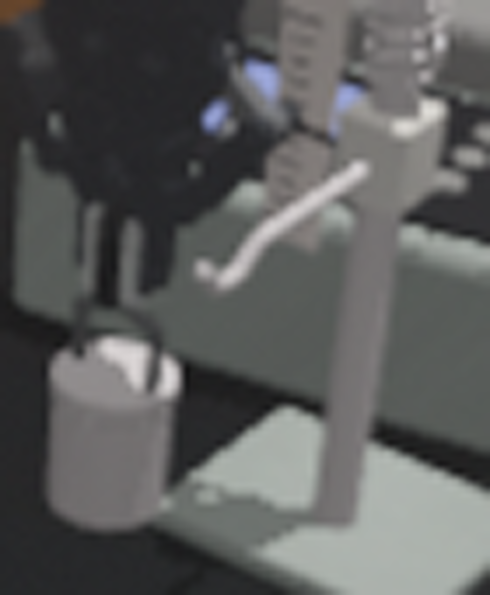

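The zoomed scene view agrees with the projections to within about 0.7 px: lid rim cols 48–183, hook tip (205, 268), notch bottom (222, 285). The eye is about 20 mm above the notch floor and laterally in line.

```bash
python3 - <<'E'
from h import *
s=get_state();print(s["time"],s["eef_pos"],local(np.array([.6492,.2125,.2280])-s["eef_pos"]),s["contact_force"])
E
```

```text
7.575 [0.62980551 0.12940254 0.23212954] [-0.1137  0.0042  0.0055] [ 0.42336954 -0.31162036 -3.7894879 ]
```

>>> arm_command([
  {"translation":[-0.01,0.002,0.006],"twist":[0,0,0],"fingers":-1},
  {"translation":[-0.02,0.004,0.006],"twist":[0,0,0],"fingers":-1},
  {"translation":[-0.03,0.004,0.006],"twist":[0,0,0],"fingers":-1},
  {"translation":[-0.04,0.004,0.006],"twist":[0,0,0],"fingers":-1},
  {"translation":[-0.05,0.004,0.006],"twist":[0,0,0],"fingers":-1},
])

```text
time: 8.2
eef_pos: [0.637, 0.1673, 0.2275]
tcp_rot: [-0.607, 0.794, -0.0, 0.0]
contact_force: [0.4, -0.3, -4.8]
opening: 0.113
finger_force: 39.6
```

>>> arm_command([
  {"translation":[-0.013,0,0],"twist":[0,0,0],"fingers":-1},
  {"translation":[-0.026,0,0],"twist":[0,0,0],"fingers":-1},
  {"translation":[-0.039,0,0],"twist":[0,0,0],"fingers":-1},
  {"translation":[-0.052,0,0],"twist":[0,0,0],"fingers":-1},
  {"translation":[-0.064,0,0],"twist":[0,0,0],"fingers":-1},
])

```text
time: 8.82
eef_pos: [0.6495, 0.2136, 0.2274]
tcp_rot: [-0.607, 0.794, 0.0, -0.0]
contact_force: [-0.3, 0.4, -4.3]
opening: 0.113
finger_force: 39.6
```

>>> arm_command([
  {"translation":[0,0,0],"twist":[0,0,0],"fingers":-1},
  {"translation":[0,0,0],"twist":[0,0,0],"fingers":-1},
  {"translation":[0,0,0],"twist":[0,0,0],"fingers":-1},
])

```text
time: 9.2
eef_pos: [0.6493, 0.2126, 0.2274]
tcp_rot: [-0.607, 0.795, -0.0, -0.0]
contact_force: [-0.1, 0.2, -5.4]
opening: 0.109
finger_force: 39.6
```

```bash
python3 - <<'E'
from h import *
P=[];F=[]
for k in range(4):
    W=cam("scene");P.append(W["s"]["eef_pos"]);F.append(W["s"]["contact_force"])
print(np.round(P,4).tolist(),np.round(F,2).tolist())
i=W["pixels"][110:195,292:362,::-1];cv2.imwrite("pics/s6.png",cv2.resize(i,None,fx=7,fy=7,interpolation=2))
E
```

```text
[[0.6493, 0.2126, 0.2274], [0.6494, 0.2126, 0.2275], [0.6494, 0.2126, 0.2275], [0.6494, 0.2126, 0.2275]] [[-0.08, 0.16, -5.36], [0.21, -0.48, -4.28], [1.42, -0.28, -5.68], [0.19, -0.15, -4.94]]
```

View pics/s6.png

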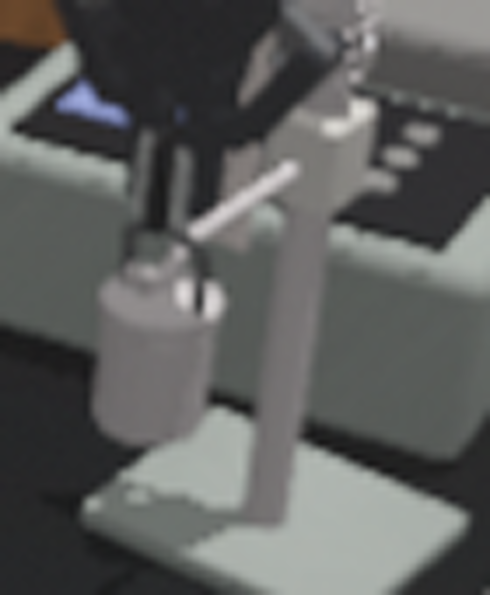

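The hook passes through the bail: rod at crop (190, 235), bail apex near (160, 235). Nothing is touching, so I'll lower slowly.

>>> arm_command([
  {"translation":[0,0,0.0035],"twist":[0,0,0],"fingers":-1},
  {"translation":[0,0,0.007],"twist":[0,0,0],"fingers":-1},
  {"translation":[0,0,0.0105],"twist":[0,0,0],"fingers":-1},
  {"translation":[0,0,0.014],"twist":[0,0,0],"fingers":-1},
  {"translation":[0,0,0.017],"twist":[0,0,0],"fingers":-1},
])

```text
time: 10.02
eef_pos: [0.6493, 0.2129, 0.2144]
tcp_rot: [-0.607, 0.794, 0.0, -0.0]
contact_force: [-0.1, 0.1, -4.9]
opening: 0.107
finger_force: 39.6
```

>>> arm_command([
  {"translation":[0,0,0.003],"twist":[0,0,0],"fingers":-1},
  {"translation":[0,0,0.006],"twist":[0,0,0],"fingers":-1},
  {"translation":[0,0,0.009],"twist":[0,0,0],"fingers":-1},
  {"translation":[0,0,0.012],"twist":[0,0,0],"fingers":-1},
  {"translation":[0,0,0.015],"twist":[0,0,0],"fingers":-1},
])

```text
time: 10.65
eef_pos: [0.6494, 0.213, 0.2035]
tcp_rot: [-0.607, 0.794, -0.0, 0.0]
contact_force: [-0.4, 0.2, -3.9]
opening: 0.108
finger_force: 39.7
```

>>> arm_command([
  {"translation":[0,0,0.003],"twist":[0,0,0],"fingers":-1},
  {"translation":[0,0,0.006],"twist":[0,0,0],"fingers":-1},
  {"translation":[0,0,0.009],"twist":[0,0,0],"fingers":-1},
  {"translation":[0,0,0.012],"twist":[0,0,0],"fingers":-1},
  {"translation":[0,0,0.015],"twist":[0,0,0],"fingers":-1},
])

```text
time: 11.28
eef_pos: [0.6495, 0.213, 0.1923]
tcp_rot: [-0.607, 0.794, -0.0, 0.0]
contact_force: [-0.1, -0.3, -2.1]
opening: 0.111
finger_force: 39.8
```

```bash
python3 - <<'E'
from h import *
P=[];F=[]
for k in range(10):
    W=cam("scene");P.append(W["s"]["eef_pos"]);F.append(W["s"]["contact_force"])
print(np.round(P[::4],4).tolist(),np.round(np.mean(F,0),2),np.std(F,0))
E
```

```text
[[0.6495, 0.213, 0.1923], [0.6495, 0.2128, 0.1923], [0.6495, 0.2128, 0.1924]] [-0.2  -0.3  -2.27] [0.33182944 0.20641801 0.30769927]
```

```bash
cat > sink.py <<'E'
from h import *
def sink(p,ref="pics/s4.png"):
    a=cv2.imread(ref);b=p["pixels"][:,:,::-1]
    up=lambda i:cv2.resize(cv2.GaussianBlur(np.ascontiguousarray(i),(0,0),.7),None,fx=8,fy=8,interpolation=2)
    r=proj(p,[.682,.331,.225])[0];r0,c0=int(r[0])-9,int(r[1])-6
    A=up(a[r0:r0+20,c0:c0+18]);B=up(b[r0-3:r0+44,c0-5:c0+22])
    m=cv2.matchTemplate(B,A,cv2.TM_CCOEFF_NORMED);_,v,_,l=cv2.minMaxLoc(m)
    dr,dc=l[1]/8-3,l[0]/8-5
    g=[proj(p,[.682,.331,.225-s])[0]-r for s in np.arange(-.005,.08,.0005)]
    return np.arange(-5,80,.5)[np.argmin([np.hypot(*(x-[dr,dc])) for x in g])],round(v,3),(round(dr,2),round(dc,2))
E
python3 - <<'E'
from sink import *
p=cam("scene");print(sink(p));cv2.imwrite("pics/s7.png",p["pixels"][:,:,::-1])
p2=dict(p);p2["pixels"]=cv2.imread("pics/s3.png")[:,:,::-1];print("unloaded",sink(p2))
E
```

```text
(np.float64(24.5), 0.563, (7.12, -0.75))
unloaded (np.float64(0.0), 0.994, (0.0, 0.0))
```

```bash
python3 - <<'E'
from h import *
W=cam("wrist");S=cam("scene")
cv2.imwrite("pics/w7.png",W["pixels"][:,:,::-1]);cv2.imwrite("pics/s7b.png",S["pixels"][:,:,::-1])
a=W["pixels"][215:355,200:315,::-1];b=S["pixels"][115:185,295:350,::-1]
a=cv2.convertScaleAbs(a,alpha=1.6,beta=20)
cv2.imwrite("pics/c7.png",np.hstack([cv2.resize(a,(400,487),interpolation=2),cv2.resize(b,(383,487),interpolation=2)]))
x=np.array([.257,.966,0]);col=np.array([.682,.331,0]);h=lambda a,z:col-a*x+[0,0,z]
q=lambda X:((proj(W,X)-[215,200])*3.478).round(0)[:,::-1].tolist();qs=lambda X:((proj(S,X)-[115,295])*6.96+[0,400*0]).round(0)[:,::-1].tolist()
for s in(.019,.027):
    P=[h(.122,.204-s),h(.13,.204-s),h(.146,.216-s),h(.102,.21-s)];print(s,"wrist seat,130,tipend,arm102",q(P),"scene(+400)",qs(P))
e=S["s"]["eef_pos"];print("eye",q([e-[0,0,.0065]]),qs([e-[0,0,.0065]]))
E
```

```text
0.019 wrist seat,130,tipend,arm102 [[193.0, 84.0], [192.0, 42.0], [191.0, -22.0], [193.0, 201.0]] scene(+400) [[139.0, 266.0], [128.0, 274.0], [109.0, 264.0], [166.0, 236.0]]
0.027 wrist seat,130,tipend,arm102 [[193.0, 65.0], [192.0, 25.0], [192.0, -38.0], [193.0, 177.0]] scene(+400) [[137.0, 282.0], [126.0, 290.0], [107.0, 280.0], [164.0, 252.0]]
eye [[199.0, 82.0]] [[136.0, 264.0]]
```

View pics/c7.png

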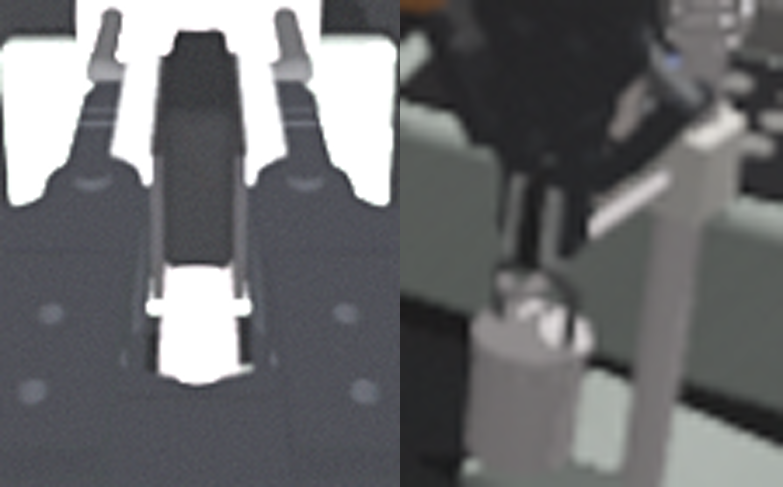

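```bash
python3 - <<'E'
from h import *
d=np.load("st.npz");T=dict(K=d["TK"],R=d["TR"],t=d["Tt"]);S=dict(K=d["SK"],R=d["SR"],t=d["St"])
t0=cv2.imread("pics/t3.png").astype(int).max(2);s0=cv2.imread("pics/s3.png").astype(int).max(2)
print("top",onz(T,(145.3,167.5),.212).round(4),onz(T,(145.3,166.5),.212).round(4));print(t0[138:152,156:174].tolist())
t=cv2.imread("pics/top0.png")[200:226,258:288];print("lid col/row centre",[np.mean(x)+o for x,o in zip(np.where(t.min(2)>110),(200,258))],proj(T,[.4868,-.0621,.06]))
w=cv2.imread("pics/w7.png").max(2);print(w[288:326:4,244:272:1].tolist())
E
```

```text
top [0.6421 0.1866 0.212 ] [0.6421 0.1889 0.212 ]
[[52, 46, 45, 47, 46, 49, 47, 46, 42, 48, 44, 43, 45, 46, 44, 45, 42, 43], [53, 44, 43, 45, 46, 44, 47, 46, 47, 45, 46, 43, 47, 45, 41, 46, 44, 43], [80, 72, 63, 53, 48, 45, 44, 43, 44, 47, 44, 43, 46, 41, 45, 44, 47, 42], [140, 135, 121, 102, 85, 74, 62, 54, 47, 46, 45, 44, 41, 43, 42, 42, 43, 44], [182, 188, 177, 163, 152, 136, 117, 97, 90, 85, 82, 68, 51, 40, 40, 43, 44, 42], [190, 202, 201, 199, 196, 186, 164, 150, 145, 146, 143, 123, 83, 49, 42, 38, 45, 41], [166, 183, 192, 199, 204, 199, 186, 177, 179, 186, 185, 164, 112, 58, 42, 44, 43, 38], [110, 131, 149, 166, 178, 178, 172, 170, 176, 185, 188, 167, 113, 62, 43, 44, 43, 42], [58, 70, 87, 106, 115, 124, 127, 133, 139, 152, 157, 135, 90, 50, 41, 40, 45, 41], [44, 43, 46, 52, 56, 63, 69, 75, 83, 91, 94, 82, 57, 41, 43, 42, 41, 42], [47, 43, 43, 39, 43, 41, 44, 44, 45, 47, 48, 45, 42, 42, 39, 45, 40, 42], [45, 47, 48, 47, 42, 46, 42, 41, 44, 42, 39, 46, 42, 41, 42, 45, 40, 41], [46, 46, 46, 48, 48, 47, 43, 43, 45, 44, 43, 41, 45, 43, 43, 40, 42, 41], [47, 48, 43, 47, 45, 45, 46, 
[... 789 characters left out ...]
8, 212, 245, 251, 247, 166], [30, 55, 125, 163, 162, 157, 205, 255, 255, 255, 255, 255, 255, 255, 255, 255, 255, 255, 240, 181, 159, 160, 159, 132, 70, 26, 21, 26], [18, 55, 129, 156, 160, 157, 207, 255, 255, 255, 255, 255, 255, 255, 255, 255, 255, 255, 239, 179, 158, 160, 164, 156, 89, 31, 20, 27], [21, 70, 150, 167, 161, 153, 194, 255, 255, 255, 255, 255, 255, 255, 255, 255, 255, 255, 238, 182, 157, 158, 163, 154, 95, 39, 22, 26], [25, 73, 144, 163, 164, 154, 193, 255, 255, 255, 255, 255, 255, 255, 255, 255, 255, 255, 238, 181, 160, 160, 164, 162, 140, 113, 106, 103], [42, 42, 40, 40, 38, 41, 46, 86, 151, 192, 237, 255, 255, 255, 253, 236, 187, 124, 79, 54, 43, 40, 41, 40, 41, 39, 41, 41]]
```

>>> arm_command([
  {"translation":[0.0013,0,0],"twist":[0,0,0],"fingers":-1},
  {"translation":[0.0026,0,0],"twist":[0,0,0],"fingers":-1},
  {"translation":[0.004,0,0],"twist":[0,0,0],"fingers":-1},
  {"translation":[0.0053,0,0],"twist":[0,0,0],"fingers":-1},
])

```text
time: 12.42
eef_pos: [0.6483, 0.209, 0.1921]
tcp_rot: [-0.607, 0.794, 0.0, -0.0]
contact_force: [-0.5, -0.1, -2.9]
opening: 0.111
finger_force: 39.9
```

```bash
python3 - <<'E'
from sink import *
P=[];F=[];Q=[]
for k in range(8):
    W=cam("scene");P.append(W["s"]["eef_pos"]);F.append(W["s"]["contact_force"]);Q.append(W["s"]["wrist_torque"])
print(np.round(P[-1],4).tolist(),np.round(np.mean(F,0),2),np.mean(Q,0).round(3),np.std(Q,0).round(3),sink(W),get_state()["time"])
E
```

```text
[0.6482, 0.2089, 0.1921] [-0.47 -0.95 -2.6 ] [-0.13   0.023 -0.027] [0.063 0.02  0.04 ] (np.float64(19.0), 0.53, (5.5, -0.75)) 12.825
```

>>> arm_command([
  {"translation":[0.0013,0,0],"twist":[0,0,0],"fingers":-1},
  {"translation":[0.0026,0,0],"twist":[0,0,0],"fingers":-1},
  {"translation":[0.004,0,0],"twist":[0,0,0],"fingers":-1},
  {"translation":[0.0053,0,0],"twist":[0,0,0],"fingers":-1},
])

```text
time: 13.32
eef_pos: [0.6479, 0.2076, 0.1928]
tcp_rot: [-0.607, 0.794, 0.001, 0.003]
contact_force: [2.3, 8.1, -2.4]
opening: 0.11
finger_force: 39.9
```

```bash
python3 - <<'E'
from sink import *
P=[];F=[];Q=[]
for k in range(10):
    W=cam("scene");P.append(W["s"]["eef_pos"]);F.append(W["s"]["contact_force"]);Q.append(W["s"]["wrist_torque"])
print(np.round(P[-1],4).tolist(),np.round(np.mean(F,0),2),np.mean(Q,0).round(3),sink(W),get_state()["time"])
E
```

```text
[0.6479, 0.2076, 0.1929] [ 1.94  6.97 -2.68] [ 1.181 -0.353  0.007] (np.float64(17.0), 0.541, (5.0, -0.62)) 13.825
```

>>> arm_command([
  {"translation":[-0.0018,0,0],"twist":[0,0,0],"fingers":-1},
  {"translation":[-0.0036,0,0],"twist":[0,0,0],"fingers":-1},
  {"translation":[-0.0036,0,0.002],"twist":[0,0,0],"fingers":-1},
  {"translation":[-0.0036,0,0.005],"twist":[0,0,0],"fingers":-1},
  {"translation":[-0.0036,0,0.008],"twist":[0,0,0],"fingers":-1},
])

```text
time: 14.45
eef_pos: [0.648, 0.2079, 0.1861]
tcp_rot: [-0.607, 0.795, 0.0, 0.0]
contact_force: [1.0, 3.9, -0.9]
opening: 0.112
finger_force: 39.9
```

>>> arm_command([
  {"translation":[0,0,0.002],"twist":[0,0,0],"fingers":-1},
  {"translation":[0,0,0.004],"twist":[0,0,0],"fingers":-1},
  {"translation":[0,0,0.006],"twist":[0,0,0],"fingers":-1},
  {"translation":[0,0,0.008],"twist":[0,0,0],"fingers":-1},
  {"translation":[0,0,0.01],"twist":[0,0,0],"fingers":-1},
])

```text
time: 15.08
eef_pos: [0.6481, 0.2079, 0.1788]
tcp_rot: [-0.607, 0.794, -0.0, 0.0]
contact_force: [0.5, 3.3, -1.3]
opening: 0.11
finger_force: 39.9
```

```bash
python3 - <<'E'
from sink import *
P=[];F=[];Q=[]
for k in range(12):
    W=cam("scene");P.append(W["s"]["eef_pos"]);F.append(W["s"]["contact_force"]);Q.append(W["s"]["wrist_torque"])
print(np.round(P[-1],4).tolist(),np.round(np.mean(F,0),2),np.mean(Q,0).round(3),sink(W),get_state()["time"])
E
```

```text
[0.648, 0.2079, 0.1788] [ 1.08  3.59 -1.47] [ 0.555 -0.113 -0.001] (np.float64(31.5), 0.629, (9.25, -0.5)) 15.675
```

>>> arm_command([
  {"translation":[-0.001,0,0.002],"twist":[0,0,0],"fingers":-1},
  {"translation":[-0.002,0,0.004],"twist":[0,0,0],"fingers":-1},
  {"translation":[-0.002,0,0.0065],"twist":[0,0,0],"fingers":-1},
  {"translation":[-0.002,0,0.009],"twist":[0,0,0],"fingers":-1},
  {"translation":[-0.002,0,0.0115],"twist":[0,0,0],"fingers":-1},
])

```text
time: 16.3
eef_pos: [0.6483, 0.2086, 0.1698]
tcp_rot: [-0.607, 0.794, -0.0, -0.001]
contact_force: [-1.6, -2.5, 0.5]
opening: 0.114
finger_force: 40.1
```

>>> arm_command([
  {"translation":[0,0,0.0015],"twist":[0,0,0],"fingers":-1},
  {"translation":[0,0,0.003],"twist":[0,0,0],"fingers":-1},
  {"translation":[0,0,0.0035],"twist":[0,0,0],"fingers":-1},
])

```text
time: 16.68
eef_pos: [0.6483, 0.2087, 0.1674]
tcp_rot: [-0.607, 0.794, -0.0, -0.001]
contact_force: [-1.4, -4.7, 0.4]
opening: 0.109
finger_force: 40.2
```

```bash
python3 - <<'E'
from sink import *
P=[];F=[];Q=[]
for k in range(16):
    W=cam("scene");P.append(W["s"]["eef_pos"]);F.append(W["s"]["contact_force"]);Q.append(W["s"]["wrist_torque"])
print(np.round(P[-1],4).tolist(),np.round(np.mean(F,0),2),np.mean(Q,0).round(3),sink(W),get_state()["time"])
E
```

```text
[0.6483, 0.2088, 0.1674] [-1.68 -4.94 -0.33] [-0.856  0.273 -0.003] (np.float64(43.0), 0.619, (12.38, -1.62)) 17.475
```

>>> arm_command([
  {"translation":[0.0006,0,0],"twist":[0,0,0],"fingers":-1},
  {"translation":[0.0012,0,0.001],"twist":[0,0,0],"fingers":-1},
  {"translation":[0.0012,0,0.002],"twist":[0,0,0],"fingers":-1},
])

```text
time: 17.85
eef_pos: [0.6483, 0.2087, 0.166]
tcp_rot: [-0.607, 0.794, 0.0, 0.0]
contact_force: [-0.9, -3.2, -0.2]
opening: 0.11
finger_force: 40.2
```

```bash
python3 - <<'E'
from sink import *
P=[];F=[];Q=[]
for k in range(12):
    W=cam("scene");P.append(W["s"]["eef_pos"]);F.append(W["s"]["contact_force"]);Q.append(W["s"]["wrist_torque"])
print(np.round(P[-1],4).tolist(),np.round(np.mean(F,0),2),np.mean(Q,0).round(3),sink(W),get_state()["time"])
E
```

```text
[0.6482, 0.2086, 0.166] [-0.59 -2.47 -0.27] [-0.454  0.13   0.013] (np.float64(43.5), 0.613, (12.62, -1.62)) 18.45
```

>>> arm_command([
  {"translation":[0.0006,0,0.0005],"twist":[0,0,0],"fingers":-1},
  {"translation":[0.0012,0,0.001],"twist":[0,0,0],"fingers":-1},
  {"translation":[0.0012,0,0.0015],"twist":[0,0,0],"fingers":-1},
])

```text
time: 18.82
eef_pos: [0.6482, 0.2083, 0.1651]
tcp_rot: [-0.607, 0.794, 0.0, 0.001]
contact_force: [0.2, 2.4, 0.9]
opening: 0.109
finger_force: 40.2
```

```bash
python3 - <<'E'
from sink import *
P=[];F=[];Q=[]
for k in range(16):
    W=cam("scene");P.append(W["s"]["eef_pos"]);F.append(W["s"]["contact_force"]);Q.append(W["s"]["wrist_torque"])
print(np.round(P[-1],4).tolist(),np.round(np.mean(F,0),2),np.mean(Q,0).round(3),sink(W),get_state()["time"])
E
```

```text
[0.648, 0.208, 0.1649] [ 0.9   3.39 -0.09] [ 0.54  -0.184  0.008] (np.float64(44.5), 0.615, (12.88, -1.75)) 19.625
```

>>> arm_command([
  {"translation":[-0.0006,0,0.0005],"twist":[0,0,0],"fingers":-1},
  {"translation":[-0.0006,0,0.001],"twist":[0,0,0],"fingers":-1},
  {"translation":[-0.0006,0,0.001],"twist":[0,0,0],"fingers":-1},
])

```text
time: 20.0
eef_pos: [0.648, 0.208, 0.164]
tcp_rot: [-0.607, 0.794, 0.0, 0.0]
contact_force: [1.7, 4.7, 0.4]
opening: 0.11
finger_force: 40.3
```

```bash
python3 - <<'E'
from sink import *
P=[];F=[];Q=[]
for k in range(12):
    W=cam("scene");P.append(W["s"]["eef_pos"]);F.append(W["s"]["contact_force"]);Q.append(W["s"]["wrist_torque"])
print(np.round(P[-1],4).tolist(),np.round(np.mean(F,0),2),np.mean(Q,0).round(3),sink(W),get_state()["time"])
E
```

```text
[0.648, 0.208, 0.1641] [1.25 4.27 0.16] [ 0.772 -0.247  0.02 ] (np.float64(45.5), 0.617, (13.12, -1.88)) 20.6
```

>>> arm_command([
  {"translation":[-0.0004,0,0],"twist":[0,0,0],"fingers":-1},
  {"translation":[-0.0004,0,0],"twist":[0,0,0],"fingers":-1},
  {"translation":[-0.0004,0,0],"twist":[0,0,0],"fingers":-1},
], grip_force=20)

```text
time: 20.98
eef_pos: [0.6481, 0.2081, 0.164]
tcp_rot: [-0.607, 0.794, -0.0, -0.0]
contact_force: [1.0, 3.4, 1.2]
opening: 0.104
finger_force: 40.3
```

```bash
python3 - <<'E'
from sink import *
P=[];F=[];Q=[]
for k in range(5):
    W=cam("scene");P.append(W["s"]["eef_pos"]);F.append(W["s"]["contact_force"]);Q.append(W["s"]["wrist_torque"])
print(np.round(P[-1],4).tolist(),np.round(np.mean(F,0),2),np.mean(Q,0).round(3),sink(W),get_state()["time"])
E
```

```text
[0.6481, 0.2081, 0.164] [0.25 3.   0.19] [ 0.565 -0.18  -0.007] (np.float64(45.5), 0.612, (13.12, -1.75)) 21.225
```

>>> arm_command([
  {"translation":[-0.0007,0,0],"twist":[0,0,0],"fingers":-1},
  {"translation":[-0.0008,0,0],"twist":[0,0,0],"fingers":-1},
  {"translation":[-0.0008,0,0],"twist":[0,0,0],"fingers":-1},
])

```text
time: 21.6
eef_pos: [0.6481, 0.2083, 0.1639]
tcp_rot: [-0.607, 0.794, -0.0, -0.001]
contact_force: [0.3, 1.1, -0.4]
opening: 0.106
finger_force: 40.3
```

```bash
python3 - <<'E'
from sink import *
F=[];Q=[]
for k in range(5):
    W=cam("scene");F.append(W["s"]["contact_force"]);Q.append(W["s"]["wrist_torque"])
print(W["s"]["eef_pos"].round(4),np.round(np.mean(F,0),2),np.mean(Q,0).round(3),get_state()["time"])
E
```

```text
[0.6481 0.2084 0.1639] [0.17 0.39 0.24] [ 0.006 -0.021  0.005] 21.85
```

Horizontal force is now about zero and the vertical load is balanced. Release.

>>> arm_command([
  {"translation":[0,0,0],"twist":[0,0,0],"fingers":-0.72},
  {"translation":[0,0,0],"twist":[0,0,0],"fingers":-0.68},
  {"translation":[0,0,0],"twist":[0,0,0],"fingers":-0.64},
  {"translation":[0,0,0],"twist":[0,0,0],"fingers":-0.55},
  {"translation":[0,0,0],"twist":[0,0,0],"fingers":-0.4},
])

```text
time: 22.48
eef_pos: [0.6483, 0.2089, 0.1641]
tcp_rot: [-0.607, 0.794, -0.0, -0.0]
contact_force: [0.1, -0.7, 0.1]
opening: 0.299
finger_force: 0.0
```

>>> arm_command([
  {"translation":[0,0,0],"twist":[0,0,0],"fingers":-0.2},
  {"translation":[0,0,0],"twist":[0,0,0],"fingers":0},
  {"translation":[0,0,0],"twist":[0,0,0],"fingers":0},
  {"translation":[0,0,0],"twist":[0,0,0],"fingers":0},
  {"translation":[0,0,0],"twist":[0,0,0],"fingers":0},
])

```text
time: 23.1
eef_pos: [0.6483, 0.2089, 0.1641]
tcp_rot: [-0.607, 0.794, 0.0, 0.0]
contact_force: [0.7, 0.4, 0.6]
opening: 0.499
finger_force: 0.0
```

```bash
python3 - <<'E'
from sink import *
F=[];D=[];pv=None
b=cv2.imread("pics/s7b.png")
for k in range(8):
    W=cam("scene");F.append(W["s"]["contact_force"]);g=W["pixels"][110:210,280:370].astype(float);D.append(0 if pv is None else np.abs(g-pv).mean().round(2));pv=g
    if k in(0,7):print(sink(W))
cv2.imwrite("pics/s9.png",W["pixels"][:,:,::-1]);w=cam("wrist");cv2.imwrite("pics/w9.png",w["pixels"][:,:,::-1])
a=cv2.imread("pics/w7.png")
print(D,W["s"]["eef_pos"].round(4),np.round(np.mean(F,0),2),get_state()["time"],W["s"]["opening"])
# canister lid location in wrist image: bright blob compare
for n,i in(("before",a),("after",cv2.imread("pics/w9.png"))):
    g=cv2.cvtColor(i,cv2.COLOR_BGR2GRAY)[150:240,205:310];m=np.where(g>150);print(n,m[0].mean()+150,m[1].mean()+205,len(m[0]))
E
```

```text
(np.float64(0.0), 0.546, (0.0, -0.38))
(np.float64(0.0), 0.549, (0.0, -0.38))
[0, np.float64(0.54), np.float64(0.54), np.float64(0.54), np.float64(0.54), np.float64(0.54), np.float64(0.53), np.float64(0.54)] [0.6482 0.2089 0.164 ] [0.33 0.16 0.17] 23.55 0.4984401138176178
before 209.14564520827264 256.62219632974075 3433
after 204.9631457716354 255.43336623889437 3039
```

```bash
python3 - <<'E'
from sink import *
S=cam("scene");W=cam("wrist")
e=get_state()["eef_pos"];c=e-[0,0,.0974]
print("expect canister mid",proj(S,[c+[0,0,.03],c+[0,0,.06],c]).round(1).tolist(),rec(S,"canister"),rec(S,"hook_root"),rec(S,"hook_seat"))
print("wrist expect lid",proj(W,[c+[0,0,.06],c]).round(1).tolist(),rec(W,"canister"))
# match peaks along the column
a=cv2.imread("pics/s4.png");b=np.ascontiguousarray(S["pixels"][:,:,::-1])
r=proj(S,[.682,.331,.225])[0]
col=[int(round(x)) for x in r];print(r)
for n,i in(("s4",a),("now",b),("s7b",cv2.imread("pics/s7b.png"))):
    # brightness profile along right half of the column axis
    print(n,[int(i[int(round(q[0])),int(round(q[1]))+k].mean()) for k in(3,) for q in [proj(S,[.682,.331,z])[0] for z in np.arange(.25,.10,-.006)]])
# local match of can: template from s4-like standoff can
g=cv2.cvtColor(b,cv2.COLOR_BGR2GRAY);print(g[150:215:3,300:330:2].tolist())
E
```

```text
expect canister mid [[178.4, 311.0], [170.3, 311.8], [186.3, 310.1]] [([176.8, 310.8], 0.9), ([198.6, 236.1], 0.79), ([293.7, 182.1], 0.25)] [([144.2, 336.3], 0.66)] [([145.5, 336.8], 0.55)]
wrist expect lid [[220.1, 257.1], [196.6, 257.0]] [([221.4, 257.2], 0.74), ([16.8, 421.3], 0.71), ([27.8, 99.2], 0.34)]
[126.66752189 338.54688802]
s4 [111, 149, 105, 203, 201, 190, 134, 133, 133, 130, 131, 133, 65, 130, 142, 122, 96, 98, 98, 94, 92, 104, 103, 98, 92]
now [110, 149, 74, 102, 138, 97, 132, 70, 61, 85, 147, 197, 205, 168, 134, 133, 132, 130, 131, 116, 93, 98, 96, 93, 89]
s7b [110, 149, 75, 103, 138, 97, 171, 210, 212, 179, 134, 133, 132, 131, 131, 125, 95, 98, 94, 91, 90, 100, 98, 98, 91]
[[90, 82, 90, 51, 34, 75, 89, 60, 56, 81, 40, 41, 40, 40, 39], [89, 74, 93, 42, 35, 47, 34, 31, 30, 68, 96, 38, 39, 57, 73], [89, 89, 102, 35, 66, 55, 29, 30, 53, 142, 96, 40, 40, 85, 88], [32, 58, 73, 87, 88, 46, 28, 30, 98, 100, 83, 41, 46, 87, 88], [28, 28, 27, 31, 106, 118, 87, 67, 96, 96, 94, 74, 88, 88, 88], [38, 37, 37, 40, 43, 73, 76, 30, 46, 54, 45, 63, 77, 87, 90], [38, 38, 63, 98, 115, 
[... 366 characters left out ...]
, 111, 112, 112, 114, 122, 112, 113, 113, 110, 112], [39, 45, 104, 108, 109, 111, 112, 111, 118, 118, 113, 113, 142, 169, 177], [39, 39, 70, 106, 110, 111, 111, 110, 116, 123, 162, 175, 175, 175, 176], [39, 40, 40, 40, 39, 37, 30, 36, 39, 48, 71, 89, 118, 151, 172], [39, 39, 39, 36, 29, 36, 41, 41, 41, 41, 40, 41, 41, 64, 86], [40, 39, 30, 35, 40, 40, 39, 42, 40, 39, 42, 41, 42, 42, 42], [27, 29, 28, 28, 30, 39, 39, 41, 41, 41, 41, 41, 42, 42, 42], [29, 27, 28, 29, 29, 30, 37, 40, 41, 41, 42, 41, 42, 42, 42], [28, 28, 28, 29, 32, 39, 40, 40, 40, 41, 41, 41, 42, 40, 41], [35, 30, 27, 28, 29, 29, 41, 41, 40, 39, 41, 39, 41, 42, 42], [39, 39, 32, 29, 38, 40, 40, 40, 41, 41, 41, 41, 40, 41, 40]]
```

>>> arm_command([
  {"translation":[0,0,0],"twist":[0,0,0],"fingers":0},
  {"translation":[0,0,0],"twist":[0,0,0],"fingers":0},
  {"translation":[0,0,0],"twist":[0,0,0],"fingers":0},
  {"translation":[0,0,0],"twist":[0,0,0],"fingers":0},
  {"translation":[0,0,0],"twist":[0,0,0],"fingers":0},
])

```text
time: 24.48
eef_pos: [0.6483, 0.2089, 0.1641]
tcp_rot: [-0.607, 0.794, 0.0, 0.0]
contact_force: [-0.2, 0.5, 0.4]
opening: 0.499
finger_force: 0.0
```

>>> arm_command([
  {"translation":[0,0,0],"twist":[0,0,0],"fingers":0},
  {"translation":[0,0,0],"twist":[0,0,0],"fingers":0},
  {"translation":[0,0,0],"twist":[0,0,0],"fingers":0},
  {"translation":[0,0,0],"twist":[0,0,0],"fingers":0},
  {"translation":[0,0,0],"twist":[0,0,0],"fingers":0},
])

```text
time: 25.1
eef_pos: [0.6483, 0.2089, 0.1641]
tcp_rot: [-0.607, 0.794, -0.0, 0.0]
contact_force: [0.2, 0.5, -0.3]
opening: 0.5
finger_force: 0.0
```

```bash
python3 - <<'E'
from sink import *
S=cam("scene");b=S["pixels"]
print([int(b[int(round(q[0])),int(round(q[1]))+3].mean()) for q in [proj(S,[.682,.331,z])[0] for z in np.arange(.25,.10,-.006)]],rec(S,"canister",1))
g=S["pixels"].astype(float)[110:210,280:370];o=cv2.imread("pics/s9.png")[110:210,280:370,::-1];print(np.abs(g-o).mean(),get_state()["time"])
W=cam("wrist");w=cv2.imread("pics/w9.png")[:,:,::-1].astype(float);print("wrist diff",np.abs(W["pixels"]-w)[150:300,200:315].mean())
E
```

```text
[110, 149, 74, 102, 138, 97, 131, 70, 61, 85, 148, 197, 205, 168, 134, 133, 132, 130, 130, 117, 93, 98, 96, 92, 89] [([197.5, 235.8], 0.8)]
0.547037037037037 25.2
wrist diff 1.047806763285024
```

The canister has hung still and untouched for over 2 s. Regrip gently.

>>> arm_command([
  {"translation":[0,0,0],"twist":[0,0,0],"fingers":-0.4},
  {"translation":[0,0,0],"twist":[0,0,0],"fingers":-0.6},
  {"translation":[0,0,0],"twist":[0,0,0],"fingers":-0.68},
  {"translation":[0,0,0],"twist":[0,0,0],"fingers":-0.73},
  {"translation":[0,0,0],"twist":[0,0,0],"fingers":-0.77},
], grip_force=30)

```text
time: 25.88
eef_pos: [0.6483, 0.2089, 0.1641]
tcp_rot: [-0.607, 0.794, -0.0, 0.0]
contact_force: [0.4, 1.0, 0.5]
opening: 0.115
finger_force: 4.9
```

>>> arm_command([
  {"translation":[0,0,0],"twist":[0,0,0],"fingers":-0.8},
  {"translation":[0,0,0],"twist":[0,0,0],"fingers":-0.85},
  {"translation":[0,0,0],"twist":[0,0,0],"fingers":-1},
  {"translation":[0,0,0],"twist":[0,0,0],"fingers":-1},
  {"translation":[0,0,0],"twist":[0,0,0],"fingers":-1},
])

```text
time: 26.5
eef_pos: [0.6483, 0.2088, 0.1641]
tcp_rot: [-0.607, 0.794, -0.0, -0.0]
contact_force: [0.3, 0.3, -0.2]
opening: 0.114
finger_force: 30.2
```

>>> arm_command([
  {"translation":[0,0,-0.002],"twist":[0,0,0],"fingers":-1},
  {"translation":[0,0,-0.006],"twist":[0,0,0],"fingers":-1},
  {"translation":[0,0,-0.01],"twist":[0,0,0],"fingers":-1},
  {"translation":[0,0,-0.014],"twist":[0,0,0],"fingers":-1},
  {"translation":[0,0,-0.018],"twist":[0,0,0],"fingers":-1},
])

```text
time: 27.12
eef_pos: [0.6482, 0.2089, 0.1776]
tcp_rot: [-0.607, 0.794, 0.0, -0.0]
contact_force: [1.0, 0.6, -0.9]
opening: 0.114
finger_force: 30.1
```

>>> arm_command([
  {"translation":[0,0,-0.004],"twist":[0,0,0],"fingers":-1},
  {"translation":[0,0,-0.008],"twist":[0,0,0],"fingers":-1},
  {"translation":[0,0,-0.012],"twist":[0,0,0],"fingers":-1},
  {"translation":[0,0,-0.016],"twist":[0,0,0],"fingers":-1},
  {"translation":[0,0,-0.02],"twist":[0,0,0],"fingers":-1},
])

```text
time: 27.75
eef_pos: [0.6481, 0.2089, 0.1925]
tcp_rot: [-0.607, 0.794, 0.0, -0.0]
contact_force: [0.8, 0.7, -2.8]
opening: 0.11
finger_force: 29.9
```

>>> arm_command([
  {"translation":[0,0,-0.004],"twist":[0,0,0],"fingers":-1},
  {"translation":[0,0,-0.008],"twist":[0,0,0],"fingers":-1},
  {"translation":[0,0,-0.012],"twist":[0,0,0],"fingers":-1},
  {"translation":[0,0,-0.016],"twist":[0,0,0],"fingers":-1},
  {"translation":[0,0,-0.02],"twist":[0,0,0],"fingers":-1},
])

```text
time: 28.38
eef_pos: [0.648, 0.2089, 0.2074]
tcp_rot: [-0.607, 0.794, 0.0, -0.0]
contact_force: [0.4, 1.2, -3.6]
opening: 0.11
finger_force: 29.6
```

>>> arm_command([
  {"translation":[0,0,-0.003],"twist":[0,0,0],"fingers":-1},
  {"translation":[0,0,-0.007],"twist":[0,0,0],"fingers":-1},
  {"translation":[0,0,-0.013],"twist":[0,0,0],"fingers":-1},
  {"translation":[0,0,-0.02],"twist":[0,0,0],"fingers":-1},
  {"translation":[0,0,-0.0275],"twist":[0,0,0],"fingers":-1},
])

```text
time: 29.0
eef_pos: [0.6483, 0.2088, 0.2286]
tcp_rot: [-0.607, 0.794, -0.0, 0.0]
contact_force: [-0.6, 0.5, -3.3]
opening: 0.112
finger_force: 29.5
```

>>> arm_command([
  {"translation":[0,0,0],"twist":[0,0,0],"fingers":-1},
  {"translation":[0,0,0],"twist":[0,0,0],"fingers":-1},
  {"translation":[0,0,0],"twist":[0,0,0],"fingers":-1},
])

```text
time: 29.38
eef_pos: [0.6481, 0.2088, 0.2278]
tcp_rot: [-0.607, 0.794, 0.0, -0.0]
contact_force: [0.7, 0.2, -4.7]
opening: 0.11
finger_force: 29.5
```

```bash
python3 - <<'E'
from sink import *
F=[]
for k in range(5):
    S=cam("scene");F.append(get_state()["contact_force"])
b=S["pixels"];print([int(b[int(round(q[0])),int(round(q[1]))+3].mean()) for q in [proj(S,[.682,.331,z])[0] for z in np.arange(.25,.10,-.006)]],np.mean(F,0).round(2),get_state()["eef_pos"])
E
```

```text
[110, 150, 104, 203, 201, 189, 133, 134, 133, 130, 131, 132, 64, 130, 142, 122, 95, 98, 98, 94, 93, 104, 102, 98, 92] [ 0.18 -0.14 -4.97] [0.64819757 0.20885385 0.22801286]
```

>>> arm_command([
  {"translation":[0.01,0,0],"twist":[0,0,0],"fingers":-1},
  {"translation":[0.021,0,0],"twist":[0,0,0],"fingers":-1},
  {"translation":[0.033,0,0],"twist":[0,0,0],"fingers":-1},
  {"translation":[0.046,0,0],"twist":[0,0,0],"fingers":-1},
  {"translation":[0.06,0,0],"twist":[0,0,0],"fingers":-1},
])

```text
time: 30.25
eef_pos: [0.6363, 0.1646, 0.2283]
tcp_rot: [-0.607, 0.795, -0.0, 0.0]
contact_force: [-0.4, -0.3, -5.0]
opening: 0.112
finger_force: 29.5
```

>>> arm_command([
  {"translation":[0.016,0,0],"twist":[0,0,0],"fingers":-1},
  {"translation":[0.032,0,0],"twist":[0,0,0],"fingers":-1},
  {"translation":[0.05,0,0],"twist":[0,0,0],"fingers":-1},
  {"translation":[0.06,0,0],"twist":[0,0,0],"fingers":-1},
  {"translation":[0.06,0,0],"twist":[0,0,0],"fingers":-1},
])

```text
time: 30.88
eef_pos: [0.6245, 0.1225, 0.2283]
tcp_rot: [-0.606, 0.795, -0.0, -0.0]
contact_force: [0.8, 0.3, -5.0]
opening: 0.112
finger_force: 29.5
```

```bash
python3 - <<'E'
from sink import *
S=cam("scene");b=S["pixels"];print([int(b[int(round(q[0])),int(round(q[1]))+3].mean()) for q in [proj(S,[.682,.331,z])[0] for z in np.arange(.25,.18,-.006)]])
d=np.load("st.npz");T=dict(K=d["TK"],R=d["TR"],t=d["Tt"])
# pad from initial images: dark blob within the white cell
for n,cm,(r0,c0,h) in(("top",T,(200,323,16)),("scene",S,(280,204,16))):
    i=cv2.imread(f"pics/{n}0.png").max(2)[r0-h:r0+h,c0-h:c0+h]
    _,L,st,ce=cv2.connectedComponentsWithStats((i<90).astype(np.uint8));k=L[h,h];rc=ce[k][::-1]+[r0-h,c0-h];print(n,rc,st[k],onz(cm,rc,.006).round(4))
f=lambda r,c:(r/2.6+90,c/2.6+90)
q=np.array([onz(T,f(r,c),.034) for r,c in [(215,700),(265,562),(400,615),(350,748)]]);m=q.mean(0);print("tray",m.round(4),"cell",(m+(q[1]-m)*38/78).round(4))
e=get_state()["eef_pos"];R=Rot.from_quat(get_state()["tcp_rot"]);x=R.as_matrix()[:,0];print(e,np.degrees(np.arctan2(x[1],x[0]))%360,local(np.array([.521,-.214,e[2]])-e))
E
```

```text
[110, 150, 105, 203, 202, 189, 134, 134, 134, 130, 131, 133]
top [199.61904762 323.9213732 ] [  0   0  32  32 903] [ 0.5221 -0.2174  0.006 ]
scene [280.28021978 203.71428571] [  6  10  19  13 182] [ 0.5212 -0.2144  0.006 ]
tray [ 0.4965 -0.2629  0.034 ] cell [ 0.5191 -0.2136  0.034 ]
[0.62464857 0.12289658 0.22829263] 254.67185589790205 [4.697e-01 1.450e-02 3.000e-04]
```

>>> arm_command([
  {"translation":[0.03,0,-0.012],"twist":[0,0,0.12],"fingers":-1},
  {"translation":[0.08,0.001,-0.025],"twist":[0,0,0.28],"fingers":-1},
  {"translation":[0.13,0.003,-0.035],"twist":[0,0,0.44],"fingers":-1},
  {"translation":[0.18,0.005,-0.035],"twist":[0,0,0.6],"fingers":-1},
  {"translation":[0.235,0.007,-0.035],"twist":[0,0,0.75],"fingers":-1},
])

```text
time: 31.55
eef_pos: [0.5729, -0.0461, 0.2551]
tcp_rot: [-0.254, 0.967, -0.001, 0.0]
contact_force: [-0.3, -0.2, -4.7]
opening: 0.115
finger_force: 29.5
```

```bash
python3 - <<'E'
from h import *
e=get_state()["eef_pos"];R=Rot.from_quat(get_state()["tcp_rot"]);x=R.as_matrix()[:,0];print(e,np.degrees(np.arctan2(x[1],x[0]))%360,local(np.array([.520,-.2142,.2545])-e))
E
```

```text
[ 0.57294943 -0.04607559  0.25507282] 209.46413313966573 [ 0.1717 -0.1604  0.0009]
```

>>> arm_command([
  {"translation":[0.034,-0.032,0],"twist":[0,0,0.15],"fingers":-1},
  {"translation":[0.069,-0.064,0],"twist":[0,0,0.3],"fingers":-1},
  {"translation":[0.103,-0.096,0],"twist":[0,0,0.45],"fingers":-1},
  {"translation":[0.14,-0.13,0],"twist":[0,0,0.6],"fingers":-1},
  {"translation":[0.172,-0.16,0],"twist":[0,0,0.75],"fingers":-1},
])

```text
time: 32.17
eef_pos: [0.5203, -0.2146, 0.2551]
tcp_rot: [0.136, 0.991, -0.001, 0.0]
contact_force: [0.2, -0.5, -3.8]
opening: 0.114
finger_force: 29.5
```

>>> arm_command([
  {"translation":[0,0,0.05],"twist":[0,0,0],"fingers":-1},
  {"translation":[0,0,0.08],"twist":[0,0,0],"fingers":-1},
  {"translation":[0,0,0.08],"twist":[0,0,0],"fingers":-1},
  {"translation":[0,0,0.08],"twist":[0,0,0],"fingers":-1},
])

```text
time: 32.67
eef_pos: [0.5213, -0.214, 0.1962]
tcp_rot: [0.133, 0.991, -0.001, 0.001]
contact_force: [0.4, 0.0, -3.6]
opening: 0.112
finger_force: 29.7
```

```bash
python3 - <<'E'
from h import *
for n in("wrist","scene"):
    W=cam(n);cv2.imwrite(f"pics/{n}p.png",W["pixels"][:,:,::-1])
    e=W["s"]["eef_pos"];print(n,e,rec(W,"pad",4),rec(W,"tin0",4),rec(W,"tray",2),rec(W,"canister",3))
    print("pad",proj(W,[.52,-.2142,.006]).round(1),"can mid",proj(W,[e-[0,0,.0674]]).round(1))
    for q,z in((rec(W,"tin0",4),.035),):print([onz(W,a,z).round(4).tolist() for a,_ in q])
print(local(np.array([.520,-.2142,.2])-e),get_state()["contact_force"])
E
```

```text
wrist [ 0.52134176 -0.2139783   0.19623697] [([165.5, 255.9], 0.56), ([263.5, 306.4], 0.55)] [([215.1, 202.0], 0.83), ([123.0, 213.2], 0.78), ([162.8, 164.1], 0.7)] [([155.3, 204.1], 0.56)] [([214.0, 258.5], 0.85), ([16.1, 325.5], 0.85), ([54.5, 495.3], 0.72)]
pad [[174.4 256.3]] can mid [[206.4 256.5]]
[[0.5455, -0.2896, 0.035], [0.4459, -0.2431, 0.035], [0.4732, -0.3112, 0.035]]
scene [ 0.52087487 -0.21395373  0.19582829] [([329.0, 236.4], 0.8), ([299.8, 262.9], 0.73), ([283.7, 203.4], 0.49)] [([245.8, 199.1], 0.7), ([267.9, 177.6], 0.59), ([294.1, 191.9], 0.58), ([294.4, 158.5], 0.58)] [([294.5, 181.5], 0.77), ([243.7, 197.7], 0.25)] [([195.8, 237.3], 0.94), ([242.7, 197.7], 0.73), ([226.1, 179.5], 0.73)]
pad [[280.1 203.4]] can mid [[245.8 199.2]]
[[0.4612, -0.1399, 0.035], [0.4559, -0.2295, 0.035], [0.5341, -0.2806, 0.035], [0.4644, -0.3163, 0.035]]
[ 0.001  -0.0006 -0.0056] [-0.25669513 -0.34731337 -5.27998292]
```

```bash
python3 - <<'E'
from h import *
W=cam("wrist");g=W["pixels"].max(2)
for r in range(120,190,5): print(r,"".join("#" if v<70 else ("+" if v<150 else ".") for v in g[r,200:312]))
a=np.linspace(0,6.28,40)
for c in([.52,-.2142],[.52,-.218]):
    u=proj(W,np.c_[c[0]+.026*np.cos(a),c[1]+.026*np.sin(a),0*a+.006]);print(c,u.min(0).round(1),u.max(0).round(1))
print(W["s"]["eef_pos"],W["s"]["time"])
E
```

```text
120 ....................................++...................+######################################################
125 ......................................+.....................+###################################################
130 ................................................................+###############################################
135 ...................................................................+############################################
140 ......................................................................+#########################################
145 .........................................................................+######################################
150 .............................................................................###################################
155 ................................................................................+###############################
160 .............................................++##################+..................############################
165 ........................................+##############################+...............+########################
170 .....................................+####################################................+#####################
175 .................+..................+########+++++++++++++++++++++++++#####...................##################
180 .....................................+#++++++++++++++++++++++++++++++++++++......................+##############
185 ....................................++++++++++++++++++++++++++++++++++++++++++......................+###########
[0.52, -0.2142] [155.2 235.9] [195.3 276.7]
[0.52, -0.218] [156. 233.] [196.1 273.8]
[ 0.52040794 -0.21382156  0.19486029] 33.275
```

>>> arm_command([
  {"translation":[-0.0035,-0.0005,0.02],"twist":[0,0,0],"fingers":-1},
  {"translation":[-0.0035,-0.0005,0.05],"twist":[0,0,0],"fingers":-1},
  {"translation":[-0.0035,-0.0005,0.08],"twist":[0,0,0],"fingers":-1},
  {"translation":[-0.0035,-0.0005,0.1],"twist":[0,0,0],"fingers":-1},
  {"translation":[-0.0035,-0.0005,0.105],"twist":[0,0,0],"fingers":-1},
])

```text
time: 33.95
eef_pos: [0.522, -0.2145, 0.1142]
tcp_rot: [0.133, 0.991, 0.0, -0.001]
contact_force: [0.4, 0.8, -4.6]
opening: 0.112
finger_force: 29.7
```

>>> arm_command([
  {"translation":[0,0,0],"twist":[0,0,0],"fingers":-1},
  {"translation":[0,0,0],"twist":[0,0,0],"fingers":-1},
  {"translation":[0,0,0],"twist":[0,0,0],"fingers":-1},
])

```text
time: 34.33
eef_pos: [0.5234, -0.2153, 0.1171]
tcp_rot: [0.133, 0.991, -0.001, 0.001]
contact_force: [-0.2, -0.4, -5.3]
opening: 0.113
finger_force: 29.7
```

>>> arm_command([
  {"translation":[0,0,0.0035],"twist":[0,0,0],"fingers":-1},
  {"translation":[0,0,0.007],"twist":[0,0,0],"fingers":-1},
  {"translation":[0,0,0.0105],"twist":[0,0,0],"fingers":-1},
  {"translation":[0,0,0.013],"twist":[0,0,0],"fingers":-1},
  {"translation":[0,0,0.013],"twist":[0,0,0],"fingers":-1},
])

```text
time: 34.95
eef_pos: [0.5227, -0.2149, 0.106]
tcp_rot: [0.133, 0.991, -0.0, -0.0]
contact_force: [-0.2, 0.3, -3.7]
opening: 0.11
finger_force: 29.7
```

>>> arm_command([
  {"translation":[0,0,0.001],"twist":[0,0,0],"fingers":-1},
  {"translation":[0,0,0.002],"twist":[0,0,0],"fingers":-1},
  {"translation":[0,0,0.003],"twist":[0,0,0],"fingers":-1},
  {"translation":[0,0,0.004],"twist":[0,0,0],"fingers":-1},
  {"translation":[0,0,0.004],"twist":[0,0,0],"fingers":-1},
])

```text
time: 35.58
eef_pos: [0.5229, -0.215, 0.1034]
tcp_rot: [0.133, 0.991, -0.001, 0.0]
contact_force: [0.3, -0.8, -4.8]
opening: 0.11
finger_force: 29.7
```

Not touching yet; continue in 1 mm steps.

>>> arm_command([
  {"translation":[0,0,0.001],"twist":[0,0,0],"fingers":-1},
  {"translation":[0,0,0.002],"twist":[0,0,0],"fingers":-1},
  {"translation":[0,0,0.002],"twist":[0,0,0],"fingers":-1},
  {"translation":[0,0,0.002],"twist":[0,0,0],"fingers":-1},
])

```text
time: 36.08
eef_pos: [0.5235, -0.2154, 0.1032]
tcp_rot: [0.133, 0.991, -0.001, 0.001]
contact_force: [-1.9, 1.3, 6.0]
opening: 0.114
finger_force: 31.2
```

>>> arm_command([
  {"translation":[0,0,-0.001],"twist":[0,0,0],"fingers":-1},
  {"translation":[0,0,-0.001],"twist":[0,0,0],"fingers":-1},
])

```text
time: 36.33
eef_pos: [0.5234, -0.2153, 0.1032]
tcp_rot: [0.133, 0.991, -0.001, 0.001]
contact_force: [0.1, 0.9, 4.1]
opening: 0.109
finger_force: 31.0
```

>>> arm_command([
  {"translation":[0,0,0],"twist":[0,0,0],"fingers":-0.72},
  {"translation":[0,0,0],"twist":[0,0,0],"fingers":-0.6},
  {"translation":[0,0,0],"twist":[0,0,0],"fingers":-0.3},
  {"translation":[0,0,0],"twist":[0,0,0],"fingers":0},
  {"translation":[0,0,0],"twist":[0,0,0],"fingers":0},
])

```text
time: 36.95
eef_pos: [0.5229, -0.215, 0.1025]
tcp_rot: [0.133, 0.991, -0.001, 0.0]
contact_force: [-0.1, -0.4, 0.4]
opening: 0.501
finger_force: 0.0
```

>>> arm_command([
  {"translation":[0,0,-0.015],"twist":[0,0,0],"fingers":0},
  {"translation":[0,0,-0.05],"twist":[0,0,0],"fingers":0},
  {"translation":[0,0,-0.1],"twist":[0,0,0],"fingers":0},
  {"translation":[0,0,-0.15],"twist":[0,0,0],"fingers":0},
  {"translation":[0,0,-0.17],"twist":[0,0,0],"fingers":0},
])

```text
time: 37.58
eef_pos: [0.524, -0.2156, 0.2339]
tcp_rot: [0.133, 0.991, -0.002, 0.003]
contact_force: [0.5, 0.1, 0.5]
opening: 0.502
finger_force: 0.0
```

>>> arm_command([
  {"translation":[0,0,0],"twist":[0,0,0],"fingers":0},
  {"translation":[0,0,0],"twist":[0,0,0],"fingers":0},
  {"translation":[0,0,0],"twist":[0,0,0],"fingers":0},
])

```text
time: 37.95
eef_pos: [0.522, -0.2143, 0.228]
tcp_rot: [0.133, 0.991, 0.0, -0.002]
contact_force: [0.5, 0.5, -0.1]
opening: 0.496
finger_force: 0.0
```

```bash
python3 - <<'E'
from h import *
W=cam("wrist");S=cam("scene");T=cam("top");e=W["s"]["eef_pos"];print(e,get_state()["contact_force"],get_state()["time"])
for n,c in(("w",W),("s",S)):
    print(n,rec(c,"canister",4),"expect mid/lid",proj(c,[[.523,-.2152,.036],[.523,-.2152,.066],[.523,-.2152,.117]]).round(1).tolist(),rec(c,"canister_tab",4))
print("tins now",rec(S,"tin0",5))
E
```

```text
[ 0.5220311  -0.21434841  0.22797304] [0.13699877 0.07502938 0.36449022] 38.1
w [([179.4, 255.8], 0.98), ([19.1, 319.1], 0.7), ([57.7, 484.7], 0.58)] expect mid/lid [[176.9, 256.0], [182.2, 255.9], [194.0, 255.8]] [([180.7, 261.3], 0.94), ([19.5, 323.0], 0.79), ([55.2, 484.5], 0.62)]
s [([269.1, 203.5], 0.92), ([228.3, 179.2], 0.68), ([197.1, 238.1], 0.65)] expect mid/lid [[272.9, 203.1], [264.7, 202.0], [249.9, 200.1]] [([229.5, 176.0], 0.68), ([268.4, 203.9], 0.64), ([195.9, 236.5], 0.64)]
tins now [([295.9, 157.0], 0.94), ([294.5, 191.3], 0.83)]
```

The canister stands upright where expected and the gripper is clear. Handing in.

```bash
python3 -c "
from plant import *
print(sign_off())"
```

```text
the job is handed in; nothing more can be done
None
```

The canister was eased onto the hook, hung still and untouched for over 2 s (the hook sank about 46 mm, roughly 0.47 kg), then lifted off slowly and set upright on the pad in the empty tray cell; handed in at about 38 s, with the final placing checked by detections rather than by viewing, because the 10 pictures were used up.

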